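Pack and lock the curing press on a bonded flow cell

TASK

The flow cell in the curing press has just been glued. Put the right spacer plates flat on its glass, between the end guides, so that the stack comes as near as possible level with the tops of the guides (3 mm off is still fine; otherwise the lid's spring pad cannot clamp it properly). Then close the lid fully down onto the stack and swing the lock bar over the lid's ear so that the press stays shut; leave everything else on the bench as it is.

Things in the scene. Friction and masses are not known exactly. Their poses are not given: they have to be found in the camera images.
- press: Curing press, fixed: steel base 160 x 124 mm, its bed 16 mm above the worktop. Origin on the worktop under the nest's centre; x runs along the nest to the lid's hinge (roughly to the robot's right), y across, z up. The lock bar's post stands at x = -62, y = +48 mm, 92 mm high; two hinge posts at x = +71, y = -38 and +38 mm, 86 mm high
- guide_top (a point): Point over the nest's centre at the height of the tops of the two grey C-shaped end guides (67 mm above the worktop), the height the stack should reach; axes as press. The guides are open inside 98 mm (x) by 50 mm (y); both long sides are free for fingers between x = -34 and +34 mm
- cell_top (a point): Centre of the glass top of the flow cell (grey block 90 x 42 mm with a glass cover, clipped in the nest and fixed). Cells differ: the glass lies between 23 and 35 mm below the guides' tops
- spacer_6: Centre of the underside of the 6 mm thick spacer plate, brass-coloured, 90 mm (its x axis) by 42 mm (y), 80 g, loose, lying flat on the worktop at the start
- spacer_10: Centre of the underside of the 10 mm thick spacer plate, red, 90 mm (x) by 42 mm (y), 100 g, loose, lying flat on the worktop at the start
- spacer_14: Centre of the underside of the 14 mm thick spacer plate, bare metal, 90 mm (x) by 42 mm (y), 140 g, loose, lying flat on the worktop at the start
- spacer_20: Centre of the underside of the 20 mm thick spacer plate, blue plastic, 90 mm (x) by 42 mm (y), 110 g, loose, lying flat on the worktop at the start
- lid (a joint): Hinge angle of the press's blue lid (rad): 0 = closed, level; about 1.8 = open, leaning back past upright, where it starts. Damped hinge: brought forward past upright (below about 1.3) and let go, it sinks shut in some 3 s by its own weight (0.7 kg), which also compresses the pad's spring
- lid_knob (a point): Centre of the black ball knob, 22 mm across, on a 9 mm stem at the lid's free end, 151 mm from the hinge axis; the lid plate ends 30 mm before it. With the lid open the knob stands on top, about 0.23 m above the worktop, and can be pinched from above by fingers closing along the hinge axis (press y)
- lid_hinge (a point): Middle of the lid's hinge axis, 71 mm behind the nest's centre, 80 mm above the worktop; the axis runs along the press's y. The lid turns about it from leaning away from the nest (open) forward and down over it (closed). Closed, the knob's centre lies 5 mm above the hinge axis
- pad (a joint): How far the lid's spring pad (60 x 34 mm, on the lid's underside, travel 9 mm, 1.2 to 4.8 N) is pushed up into the lid (m): 0 = hanging free. With the lid closed the free pad reaches 4 mm below the guides' tops, so a stack level with them pushes it up 4 mm; its green stem then stands that much above the brass bushing
- lock (a joint): Angle of the lock bar (rad): 0 = open, pointing along the press's +y; it turns clockwise seen from above up to 1.65; at 1.57 it points along the press's +x, 1.5 mm above the closed lid's ear. It cannot pass if the lid is not fully down. Light friction, stays where it is left; starts at 0 to 0.3
- lock_pivot (a point): Pivot axis of the lock bar (vertical), at the bar's underside, 92 mm above the worktop
- lock_pin (a point): Middle of the red upright pin on the lock bar, 12 mm in diameter, 24 mm tall (this point lies 12 mm below its top), 34 mm from the pivot; pinch or push it to swing the bar
- timer: White digital bench timer, 58 x 62 x 17 mm, bystander; origin at its underside
- amber_bottle: Small amber dropper bottle, 34 x 129 mm, bystander; origin at its underside
- tape_roll: Roll of beige tape, 98 mm across, 25 mm high, bystander; origin at its underside
- glass_beaker: Small glass beaker, 52 x 65 mm, bystander; origin at its underside
- marker: Blue and white marker, 135 mm long, bystander; origin at its underside
- notebook_b: Purple notebook 210 x 152 x 14 mm, bystander; origin at its underside
There are look-alikes about, which are no part of the job. Leave any yellow look-alike of the spacer_14 alone.

How it is judged:
By the outcome, as a careful person would: the job done as asked, in the order asked, and still so for the second after the job is handed in, with the robot touching nothing.
It also fails if it takes over 72 s, if anything falls off the work surface, if the arm or the gripper's body presses on something with over 40 N, if the wrist force passes 120 N, or if a joint passes its speed limit or range.

ROBOT

A 7-joint arm with a two-finger parallel gripper is mounted at the origin on a cart in front of the work surface, level with it; the furniture and walls round the work are solid. World frame = base frame: x ahead of the robot, y to its left, z up, the work surface at z = 0. Lengths are in m, angles in rad, forces in N, time in s.
With the tool pointing down it reaches from about 0.425 to 0.925 m from the base axis. Payload 6.8 kg.
Tool frame: the origin (TCP) lies on the centre line of the jaws, within the pads' length; the fingertips stand 17 mm ahead of it and the grasp point (between the pads) lies 2 mm behind it; z points along the fingers, x is the direction in which the jaws open and shut, and the axes are right-handed (so a half turn about z gives the same grasp; the last joint's range is limited). The gripper opens to 85 mm and grips with 20 to 120 N. Pads are 22 mm wide; open, the fingers measure 114 mm over their backs; the gripper's body (76 mm by 85 mm) begins 54 mm behind the grasp point. The pads swing forward as they close: fully open they stand 13 mm farther back than shut.
Start: joints at [1.23, 0.477, 0.022, 1.555, -0.011, 1.109, -0.083], TCP at [0.156, -0.657, 0.248] pointing down, gripper open.
Joint ranges: [-2.96, 2.96], [-0.34, 2.1], [-1.41, 1.46], [0.24, 2.44], [-1.37, 4.51], [0.17, 1.92], [-2.96, 2.96]. Speed limits (rad/s): [2.39, 2.39, 3.14, 3.14, 3.14, 3.14, 3.14].

INTERFACE

Orientations are given as a unit quaternion [w, x, y, z].
In Python, from station import status, read_camera, camera_model, bot gives the robot as it stands.
- The arm moves only by the tool arm_command, never from a script. Its argument "series" is a list of rows, each a list of 3 entries, a list of its own where there are three numbers: the finger opening in mm, from 0 to 85.4, then the shift along the tool's x, y, z in mm, then the turn about the tool's z in rad. In form: [[gripper, [dx, dy, dz], roll], ...]. A call has 1 to 8 rows; each row is the pose to reach, as a shift and turn from the pose commanded when the call began, along the tool's axes at that moment; what a row does not reach only later rows make up. A row lasts 1/8 s, in which the tool goes at most 62.5 mm and 10.7 degrees, less where a joint would pass 70% of its speed; a pose out of reach is approached as far as the arm can. A call with a gripper value outside its range is refused whole. The fingers move at their own pace and stop on an object; "squeeze" is the grip in N (left out, the last holds). Time passes only in rows, so rows that repeat a pose let the fingers close. It gives the time, the measured TCP pose, the force and the opening at its end, in the units of the state.
- status.get_obs(): the state, without advancing time (a new reading comes with each control period).
- read_camera(name): name is "side" or "top" or "wrist"; returns the picture (480x640x3 uint8, blue, green, red); there is no depth.
- camera_model(name): a dict with "fov_y" (degrees; the focal length in pixels is half the picture's height over the tangent of half this angle, whatever the lens; pixels are square), "cx", "cy" (the principal point, pixels), "R" (3x3) and "t" (3): a world point X has camera coordinates R X + t. Camera axes: x right, y down, z forward; pixel columns grow to the right and rows downward; lengths in m; the calibration is good to about 2 mm. A picture is of the moment at which its call begins: read the wrist's pose just before it. camera_model takes no time and is no camera call; for the wrist camera it gives the pose at the moment of the call.
- bot.hand_in(): hands the job in, once; it reports no verdict.
The state is a dict: "t": time; "q": joint angles; "joint_vel": joint speeds; "joint_torque": joint torques, N m; "eef_pos": TCP position; "tool_rot": TCP orientation; "contact_force": force on the tool from outside, world axes, zero at the start; "torque": the same for the moment, N m; "gripper_width": opening from 0.0 (shut) to 1.0 (fully open).
Only numpy, scipy, OpenCV 4.12 (cv2) and the standard library are available. Lean on these libraries where they do the work, as an engineer would, in place of code of your own. Each camera call takes 0.05 s, during which the arm holds its last target.

## Working session

There is one attempt and no reset: what is moved stays moved. The work goes in short steps, Python scripts to look and compute and a tool call to move; the robot and the scene stay as the last step left them, time stands still between calls to the robot, and variables do not carry over. Pictures are saved under pics/ and viewed, and the job is handed in when it is done.

Besides the shell and the picture viewer there is one more tool, called after "Emit:" as name([rows], argument=value, ...), one row to a line, values as JSON. arm_command: Moves the arm, as the interface text tells. Its arguments: {"type":"object","properties":{"series":{"type":"array"},"squeeze":{"type":"number"}},"required":["series"]}

```bash
mkdir -p pics; ls; python3 - <<'E'
from station import status, read_camera, camera_model, bot
import cv2, numpy as np
o=status.get_obs(); print(o)
for n in ["side","top","wrist"]:
    m=camera_model(n); print(n,m)
    cv2.imwrite(f"pics/{n}0.png",read_camera(n))
print(status.get_obs()['t'])
E
```

```text
pics
{'t': 0.0, 'q': array([ 1.22987932,  0.47781727,  0.02233647,  1.55648744, -0.01150095,
        1.10928143, -0.08306366]), 'joint_vel': array([ 2.11282721e-04, -9.52663378e-04,  8.64285282e-05,  4.74747274e-04,
        5.72106997e-04, -9.68053726e-04,  3.41660421e-04]), 'joint_torque': array([-2.17717575e-04, -5.96451688e+01,  1.60784606e+00, -2.81190258e+01,
        1.24972727e-02,  9.35250049e-03, -1.61333986e-07]), 'eef_pos': array([ 0.1555913 , -0.65623134,  0.24729892]), 'tool_rot': array([-5.22990901e-04,  7.84466952e-01, -6.20169921e-01, -7.72239860e-04]), 'contact_force': array([ 0.21695792,  0.02003083, -0.37345609]), 'torque': array([-0.04801992,  0.03151995, -0.02303489]), 'gripper_width': 0.9933306374159632}
side {'fov_y': 55.97478331297307, 'cx': 324.846780298838, 'cy': 243.9842822148604, 'R': array([[-0.96660745, -0.25571962, -0.01665848],
       [-0.1299427 ,  0.54513011, -0.82821981],
       [ 0.22087309, -0.7983988 , -0.56015572]]), 't': array([0.56167133, 0.12996967, 0.91638684])}
top {'fov_y': 52.129370147866425, 'cx': 314.0689772530944, 'cy': 235.71255673571935, 'R': array([[-0.02251884, -0.99951911, -0.02131793],
       [-0.99797424,  0.02374288, -0.05902279],
       [ 0.05950055,  0.01994562, -0.99802899]]), 't': array([0.06223743, 0.5928288 , 1.23683156])}
wrist {'fov_y': 63.59375870273242, 'cx': 321.45830796818524, 'cy': 242.62109136083617, 'R': array([[ 0.23162198, -0.97280463, -0.0015521 ],
       [-0.93031059, -0.22197012,  0.29197854],
       [-0.2843826 , -0.06618471, -0.95642361]]), 't': array([-0.6747041 , -0.0388357 ,  0.38011092])}
0.15
```

View pics/side0.png

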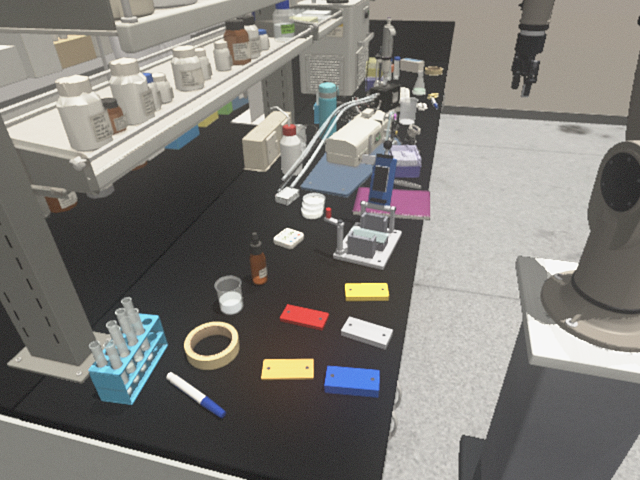

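View pics/top0.png

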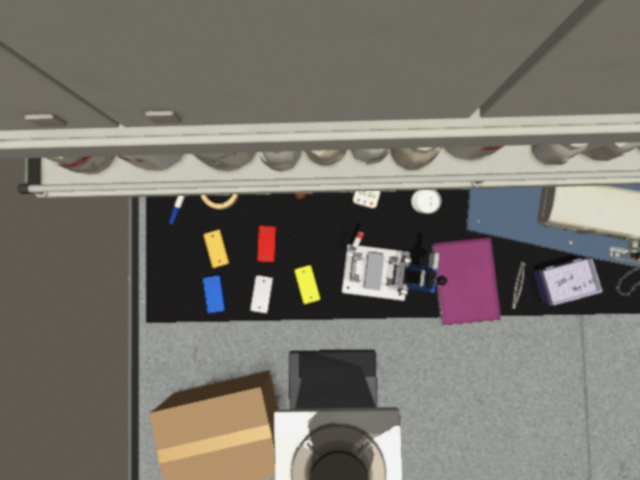

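View pics/wrist0.png

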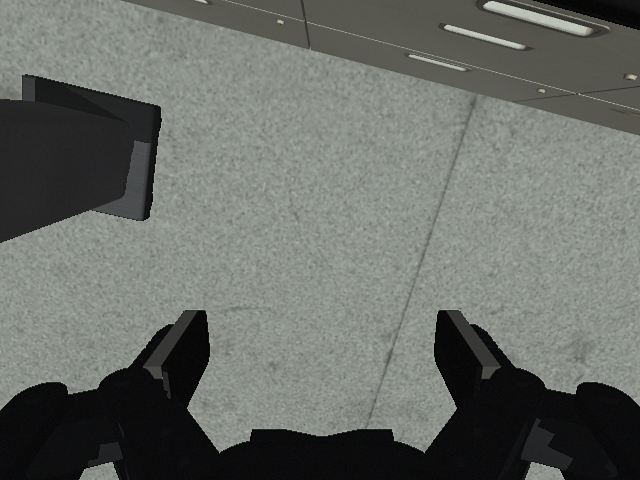

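Side view: the brass plate is at (288,369), red at (304,316), bare metal at (367,332), blue at (352,381), a bright-yellow plate at (367,292), and the press around (368,245). Next I'll enlarge and localise them.

```bash
cat > h.py <<'E'
import numpy as np, cv2
from station import status, read_camera, camera_model, bot
def K(m):
    f=240/np.tan(np.radians(m['fov_y'])/2); return f,m['cx'],m['cy']
def proj(m,X):
    f,cx,cy=K(m); c=np.array(m['R'])@np.asarray(X)+np.array(m['t']); return np.array([f*c[0]/c[2]+cx,f*c[1]/c[2]+cy])
def ray(m,u,v):
    f,cx,cy=K(m); R=np.array(m['R']); d=R.T@np.array([(u-cx)/f,(v-cy)/f,1]); return -R.T@np.array(m['t']),d
def onz(m,u,v,z):
    c,d=ray(m,u,v); return c+d*(z-c[2])/d[2]
def tri(obs):
    A=np.zeros((3,3));b=np.zeros(3)
    for m,u,v in obs:
        c,d=ray(m,u,v); d=d/np.linalg.norm(d); P=np.eye(3)-np.outer(d,d); A+=P;b+=P@c
    return np.linalg.solve(A,b)
E
python3 - <<'E'
from h import *
t=cv2.imread('pics/top0.png'); s=cv2.imread('pics/side0.png')
cv2.imwrite('pics/topc.png',cv2.resize(t[185:325,140:460],None,fx=2.5,fy=2.5,interpolation=cv2.INTER_CUBIC))
cv2.imwrite('pics/sidec.png',cv2.resize(s[140:290,300:440],None,fx=4,fy=4,interpolation=cv2.INTER_CUBIC))
cv2.imwrite('pics/sidec2.png',cv2.resize(s[265:405,220:420],None,fx=4,fy=4,interpolation=cv2.INTER_CUBIC))
mt=camera_model('top');ms=camera_model('side')
for n,a,b in [('brass',(216,248),(288,369)),('red',(266,244),(304,316)),('metal',(262,295),(367,332)),('blue',(214,295),(352,381)),('yellow',(307,285),(367,292))]:
    print(n,onz(mt,*a,.01).round(3),onz(ms,*b,.01).round(3))
E
```

```text
brass [0.569 0.303 0.01 ] [0.565 0.311 0.01 ]
red [0.576 0.173 0.01 ] [0.577 0.177 0.01 ]
metal [0.446 0.185 0.01 ] [0.448 0.19  0.01 ]
blue [0.448 0.309 0.01 ] [0.452 0.309 0.01 ]
yellow [0.469 0.07  0.01 ] [0.469 0.075 0.01 ]
```

View pics/topc.png

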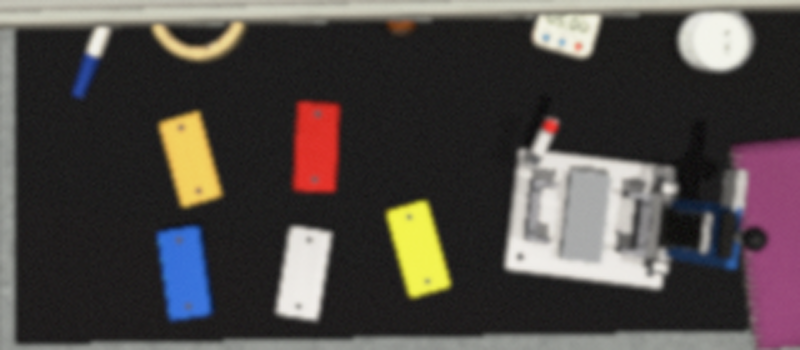

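View pics/sidec.png

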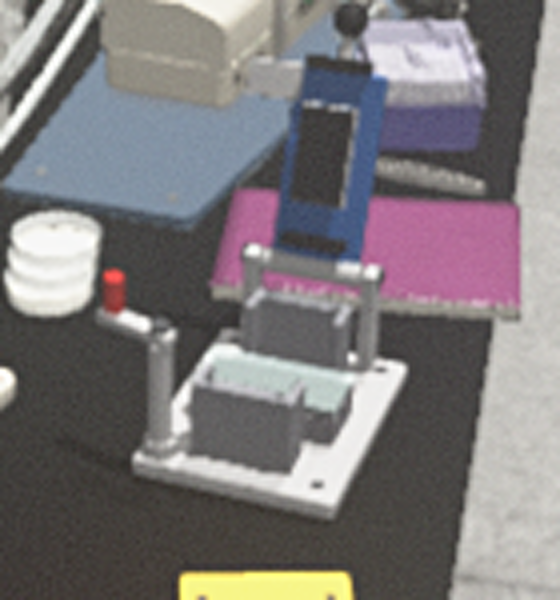

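View pics/sidec2.png

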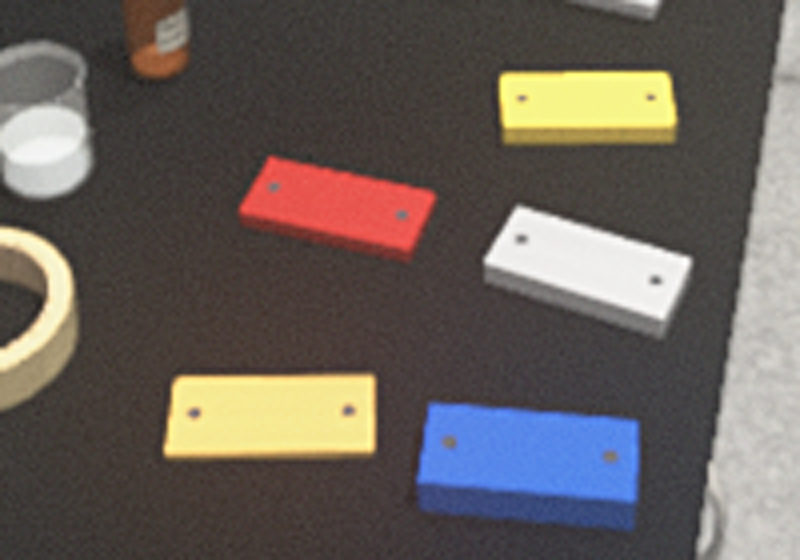

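The bright-yellow plate (top 307,285 / side 367,292) is the look-alike: it is thick and lemon yellow. The thin brass-coloured plate at top (216,248) / side (288,369) is spacer_6. Next I fit the press and plate poses.

```bash
python3 - <<'E'
from h import *
from scipy.optimize import least_squares
from scipy.spatial.transform import Rotation as Ro
mt=camera_model('top');ms=camera_model('side')
T=lambda u,v:(140+u/2.5,185+v/2.5)
S=lambda u,v:(300+u/4,140+v/4)
for n,c in [('top',[(520,150),(672,168),(660,288),(506,268)])]:
    P=[onz(mt,*T(*q),.016)[:2] for q in c]; print(np.round(P,4),np.mean(P,0))
    e=(P[1]-P[0]+P[2]-P[3]);print(np.linalg.norm(e)/2,np.degrees(np.arctan2(e[1],e[0])), np.linalg.norm(P[0]-P[3]))
P=[onz(ms,*S(*q),.016)[:2] for q in [(408,362),(332,505),(135,462),(222,335)]]; print('side',np.round(P,4),np.mean(P,0))
print('pin',tri([(mt,*T(551,126)),(ms,*S(114,290))]))
print('knob',tri([(mt,*T(754,238)),(ms,*S(350,20))]))
# plates from top by colour
im=cv2.imread('pics/top0.png')
hsv=cv2.cvtColor(im,cv2.COLOR_BGR2HSV)
for n,c,th in [('brass',(216,248),6),('red',(266,244),10),('metal',(262,295),14),('blue',(214,295),20)]:
    ref=im[c[1],c[0]].astype(int)
    mask=(np.abs(im.astype(int)-ref).max(2)<60).astype(np.uint8)
    k,lab,st,ce=cv2.connectedComponentsWithStats(mask)
    l=lab[c[1],c[0]]; 
    cnt=max(cv2.findContours((lab==l).astype(np.uint8),0,1)[0],key=len)
    w=np.array([onz(mt,*p[0],th/1000)[:2] for p in cnt],np.float32)
    print(n,st[l],cv2.minAreaRect(w*1000), onz(mt,*ce[l],th/1000))
o=status.get_obs();m=camera_model('wrist')
q=o['tool_rot'];R=Ro.from_quat([q[1],q[2],q[3],q[0]]).as_matrix()
C=-np.array(m['R']).T@np.array(m['t']);print('cam in tool',R.T@(C-o['eef_pos'])); print((np.array(m['R'])@R).round(3)); print(R.round(3))
E
```

```text
[[ 0.5684 -0.0376]
 [ 0.5465 -0.1917]
 [ 0.4253 -0.1755]
 [ 0.4487 -0.0202]] [ 0.49721274 -0.10628402]
0.15636301205113368 -98.35383067751509 0.12093154043991344
side [[ 0.4254 -0.1752]
 [ 0.4491 -0.0149]
 [ 0.5671 -0.0295]
 [ 0.5462 -0.1802]] [ 0.49694111 -0.09998179]
pin [ 0.58693658 -0.06286528  0.11051723]
knob [ 0.48139776 -0.22416527  0.21936566]
brass [204 230  24  37 547] ((568.291748046875, 304.44677734375), (88.92557525634766, 41.4566650390625), 14.612035751342773) [0.56821413 0.3042857  0.006     ]
red [258 226  17  35 543] ((578.8340454101562, 172.91619873046875), (41.36114501953125, 87.73793029785156), 88.6977767944336) [0.57721916 0.17262183 0.01      ]
metal [251 276  21  36 560] ((449.1539001464844, 187.13784790039062), (41.67234420776367, 88.11489868164062), 79.4805679321289) [0.44878024 0.1872203  0.014     ]
blue [204 276  20  36 569] ((452.1748046875, 308.6114501953125), (88.40724182128906, 41.8751106262207), 7.543964385986328) [0.45197002 0.30840575 0.02      ]
cam in tool [ 0.00052214 -0.07446101 -0.12646992]
[[ 1.    -0.001 -0.   ]
 [ 0.001  0.956 -0.292]
 [ 0.     0.292  0.956]]
[[ 0.231 -0.973 -0.   ]
 [-0.973 -0.231  0.001]
 [-0.001  0.    -1.   ]]
```

Emit:
arm_command([
  [85, [-25, -25, -20], 0],
  [85, [-60, -60, -45], 0],
  [85, [-100, -100, -70], 0],
  [85, [-142, -142, -80], 0],
  [85, [-184, -184, -80], 0],
  [85, [-226, -226, -80], 0],
  [85, [-268, -268, -80], 0],
  [85, [-310, -310, -80], 0],
])

```text
t: 1.15
eef_pos: [0.3864, -0.2818, 0.3283]
tool_rot: [0.0, 0.784, -0.62, 0.0]
contact_force: [0.8, -0.5, 0.9]
gripper_width: 0.991
```

```bash
cat >> h.py <<'E'
from scipy.spatial.transform import Rotation as Ro
def tool():
    o=status.get_obs(); q=o['tool_rot']; R=Ro.from_quat([q[1],q[2],q[3],q[0]]).as_matrix()
    return o,np.array(o['eef_pos']),R
def rep(target=None,xang=None):
    o,p,R=tool()
    a=np.degrees(np.arctan2(R[1,0],R[0,0]))
    print('t',round(o['t'],2),'p',p.round(4),'xang',round(a,1),'w',round(o['gripper_width'],3),'F',np.round(o['contact_force'],1),'q7',round(o['q'][6],2),'tilt',np.round(R[:,2],3))
    if target is not None: print('shift mm',(R.T@(np.array(target)-p)*1000).round(1))
    if xang is not None: print('roll',round(-np.radians((xang-a+180)%360-180),3))
E
python3 -c "
from h import *
rep((.48,-.10,.28),-98)"
```

```text
t 1.15 p [ 0.3864 -0.2818  0.3283] xang -76.7 w 0.991 F [ 0.8 -0.5  0.9] q7 -0.86 tilt [ 0. -0. -1.]
shift mm [-155.4 -133.    48.3]
roll 0.372
```

Emit:
arm_command([
  [85, [-45, -42, 0], 0.06],
  [85, [-90, -82, 0], 0.18],
  [85, [-130, -115, 15], 0.3],
  [85, [-150, -130, 35], 0.37],
  [85, [-155, -133, 48], 0.37],
  [85, [-155, -133, 48], 0.37],
])

```text
t: 1.9
eef_pos: [0.4785, -0.1029, 0.2793]
tool_rot: [-0.001, -0.657, 0.754, 0.001]
contact_force: [-0.1, -1.3, 0.8]
gripper_width: 0.996
```

```bash
python3 - <<'E'
from h import *
import pickle
rep()
m=camera_model('wrist'); im=read_camera('wrist'); cv2.imwrite('pics/w1.png',im); pickle.dump(m,open('w1.pkl','wb'))
E
```

```text
t 1.9 p [ 0.4785 -0.1029  0.2793] xang -97.8 w 0.996 F [-0.1 -1.3  0.8] q7 -1.69 tilt [-0.003  0.    -1.   ]
```

View pics/w1.png

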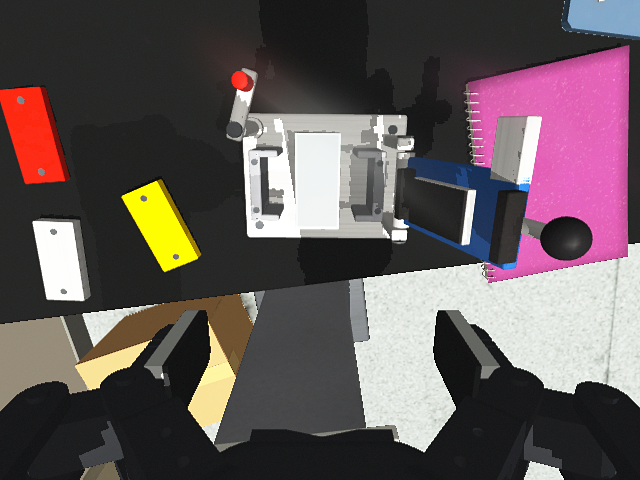

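```bash
python3 - <<'E'
from h import *
im=cv2.imread('pics/w1.png')[60:260,220:420]
g=(255*(im/255.)**2).astype(np.uint8)
cv2.imwrite('pics/w1c.png',np.hstack([cv2.resize(im,(400,400),interpolation=cv2.INTER_CUBIC),cv2.resize(g,(400,400),interpolation=cv2.INTER_CUBIC)]))
cv2.imwrite('pics/w1d.png',cv2.resize(im[40:190,15:195],(720,600),interpolation=cv2.INTER_CUBIC))
E
```

```text
(no output)
```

View pics/w1d.png

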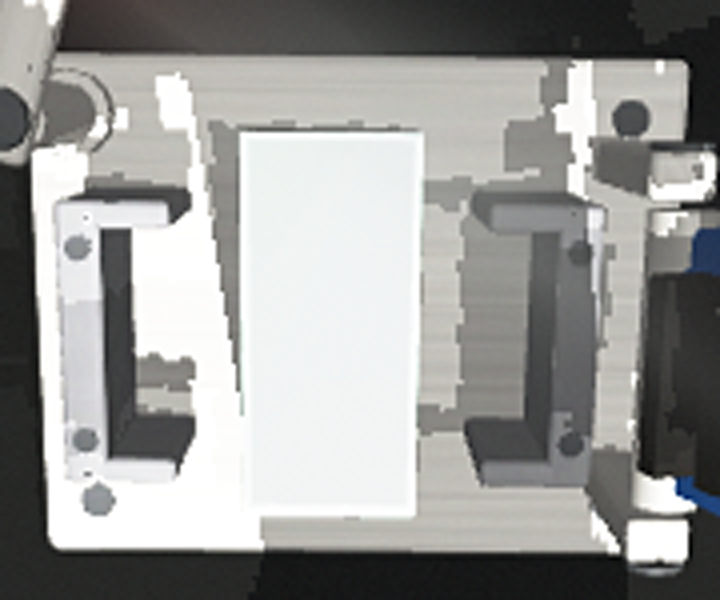

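Emit:
arm_command([
  [85, [-40, 0, 20], 0],
  [85, [-85, 0, 45], 0],
  [85, [-120, 0, 70], 0],
  [85, [-130, 0, 80], 0],
  [85, [-130, 0, 80], 0],
])

```text
t: 2.58
eef_pos: [0.4973, 0.0254, 0.2003]
tool_rot: [-0.0, -0.657, 0.754, -0.0]
contact_force: [-0.3, 0.3, 0.9]
gripper_width: 0.998
```

```bash
python3 - <<'E'
from h import *
import pickle
rep()
m=camera_model('wrist'); im=read_camera('wrist'); cv2.imwrite('pics/w2.png',im); pickle.dump(m,open('w2.pkl','wb'))
E
```

```text
t 2.58 p [0.4973 0.0254 0.2003] xang -97.9 w 0.998 F [-0.3  0.3  0.9] q7 -2.04 tilt [-0.001 -0.001 -1.   ]
```

View pics/w2.png

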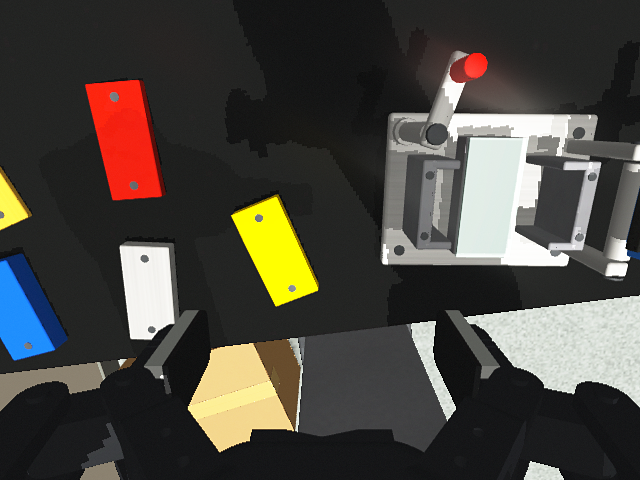

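```bash
python3 - <<'E'
from h import *
im=cv2.imread('pics/w2.png')[45:285,370:640]
cv2.imwrite('pics/w2d.png',cv2.resize(im[0:240,0:264],(792,720))[140:720,:] if 0 else cv2.resize(im[55:205,5:205],(800,600),interpolation=cv2.INTER_CUBIC))
E
```

```text
(no output)
```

View pics/w2d.png

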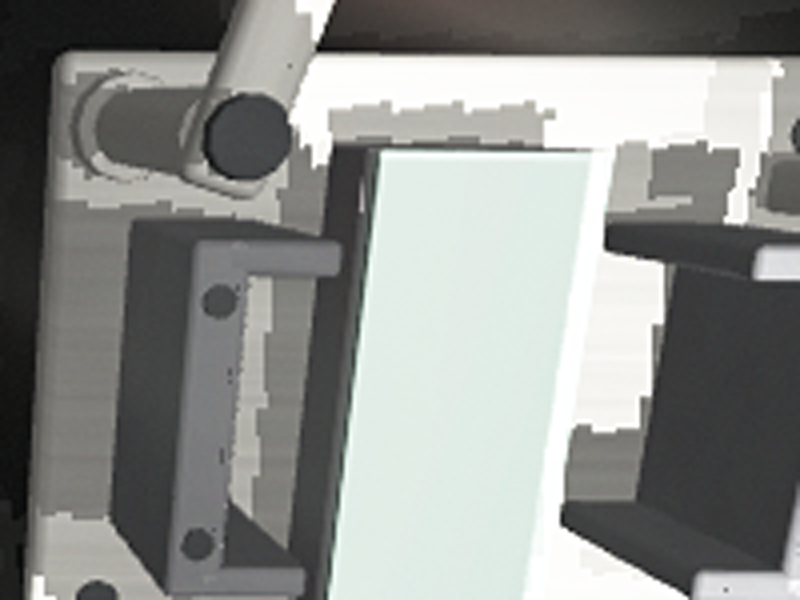

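```bash
python3 - <<'E'
from h import *
im=cv2.imread('pics/w2.png')
cv2.imwrite('pics/w2e.png',cv2.resize(im[120:275,440:640],(800,620)[:2],interpolation=cv2.INTER_CUBIC)[:600])
E
```

```text
(no output)
```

View pics/w2e.png

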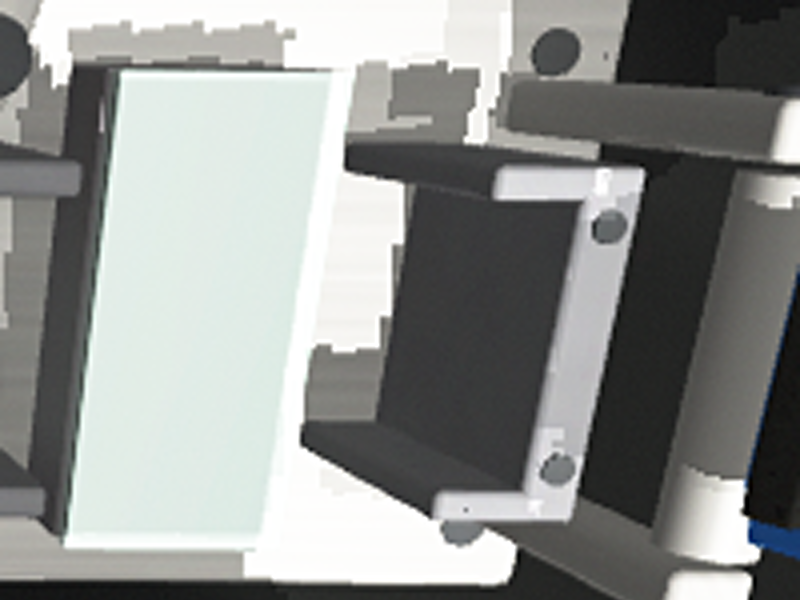

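```bash
python3 - <<'E'
from h import *
import pickle
m1=pickle.load(open('w1.pkl','rb'));m2=pickle.load(open('w2.pkl','rb'))
A=lambda u,v:(m1,235+u/4-.375,100+v/4-.375)
B=lambda u,v:(m2,375+u/4-.375,100+v/4-.375)
for n,a,b in [('gl fl',(240,130),(373,150)),('gl fr',(424,130),(612,148)),('scr',(77,247),(219,301)),('scr2',(85,440),(198,543)),('gcorner',(57,200),(195,241)),('garm',(171,200),(342,241))]:
    X=tri([A(*a),B(*b)]); print(n,X.round(4),[ (proj(q[0],X)-q[1:]).round(2) for q in (A(*a),B(*b))])
E
```

```text
gl fl [ 0.5484 -0.0884  0.0389] [array([-0.  ,  0.16]), array([ 0.02, -0.2 ])]
gl fr [ 0.5429 -0.1298  0.0409] [array([ 0.  , -0.01]), array([-0.  ,  0.02])]
scr [ 0.5297 -0.052   0.0678] [array([-0.  ,  0.01]), array([ 0.  , -0.01])]
scr2 [ 0.4882 -0.046   0.0679] [array([ 0.03, -0.22]), array([-0.05,  0.28])]
gcorner [ 0.5398 -0.0492  0.0656] [array([-0.  ,  0.06]), array([ 0.01, -0.08])]
garm [ 0.5365 -0.0733  0.0655] [array([-0.  ,  0.08]), array([ 0.01, -0.11])]
```

```bash
python3 - <<'E'
from h import *
rep((.45,.3,.16),-82.5)
E
```

```text
t 2.62 p [0.4977 0.0248 0.2009] xang -98.0 w 0.996 F [ 1.1 -0.1  0.1] q7 -2.04 tilt [ 0.001 -0.001 -1.   ]
shift mm [-266.    85.4   40.6]
roll -0.27
```

Emit:
arm_command([
  [85, [-40, 12, 5], -0.05],
  [85, [-92, 30, 15], -0.15],
  [85, [-150, 50, 25], -0.27],
  [85, [-205, 65, 35], -0.27],
  [85, [-250, 80, 40], -0.27],
  [85, [-266, 85, 40], -0.27],
  [85, [-266, 85, 40], -0.27],
])

```text
t: 3.5
eef_pos: [0.4505, 0.3013, 0.161]
tool_rot: [-0.0, 0.752, -0.659, 0.001]
contact_force: [0.7, -0.1, -0.0]
gripper_width: 0.998
```

```bash
python3 - <<'E'
from h import *
import pickle
rep()
m=camera_model('wrist'); im=read_camera('wrist'); cv2.imwrite('pics/w3.png',im); pickle.dump(m,open('w3.pkl','wb'))
hsv=cv2.cvtColor(im,cv2.COLOR_BGR2HSV)
mask=((hsv[...,0]>100)&(hsv[...,0]<125)&(hsv[...,1]>150)&(hsv[...,2]>60)).astype(np.uint8)
k,l,st,ce=cv2.connectedComponentsWithStats(mask); i=1+np.argmax(st[1:,4]); print(st[i])
E
```

```text
t 3.5 p [0.4505 0.3013 0.161 ] xang -82.4 w 0.998 F [ 0.7 -0.1 -0. ] q7 -2.42 tilt [ 0.001 -0.    -1.   ]
[ 283  163   61  125 5098]
```

View pics/w3.png

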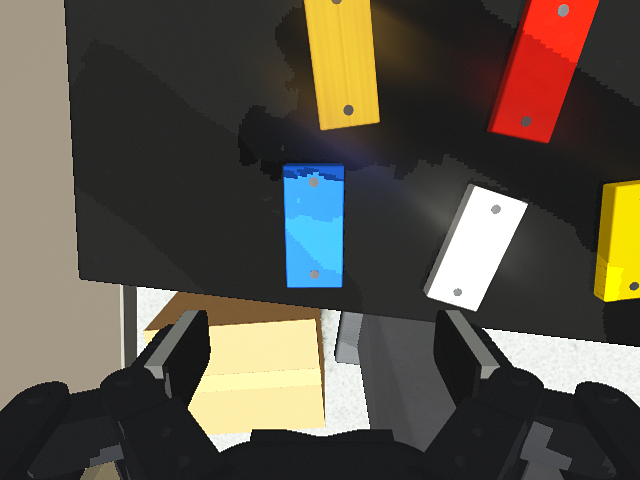

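```bash
python3 - <<'E'
from h import *
import pickle
m=pickle.load(open('w3.pkl','rb'))
for n,a,b,z in [('blue',(314,182),(314.5,273),.02),('metal',(495,209),(457.5,292),.014),('red',(563,10),(526,121),.01),('brass',(336,0),(348,110),.006)]:
    A=onz(m,*a,z);B=onz(m,*b,z);d=A-B; print(n,((A+B)/2).round(4),np.linalg.norm(d).round(4),np.degrees(np.arctan2(d[1],d[0])).round(1))
for c in [(284,164),(344,164),(343,287),(287,287)]: print(onz(m,*c,.02).round(4))
rep((.4523,.3085,.16),-82)
E
```

```text
blue [0.4531 0.3062 0.02  ] 0.0672 7.6
metal [0.4501 0.1849 0.014 ] 0.068 -9.8
red [0.5797 0.1702 0.01  ] 0.0684 -3.4
brass [0.5689 0.3026 0.006 ] 0.0671 15.3
[0.4958 0.3324 0.02  ]
[0.5012 0.292  0.02  ]
[0.4115 0.2792 0.02  ]
[0.4059 0.3207 0.02  ]
t 3.55 p [0.4508 0.2999 0.1608] xang -82.5 w 0.993 F [ 0.1 -0.8 -0. ] q7 -2.42 tilt [ 0.001 -0.001 -1.   ]
shift mm [-8.3 -2.6  0.7]
roll -0.009
```

Emit:
arm_command([
  [75, [-6, -3, 50], 0],
  [70, [-6, -3, 100], 0],
  [66, [-6, -3, 130], 0],
  [66, [-6, -3, 141], 0],
  [40, [-6, -3, 141], 0],
  [40, [-6, -3, 141], 0],
  [40, [-6, -3, 141], 0],
  [40, [-6, -3, 141], 0],
], squeeze=40)

```text
t: 4.55
eef_pos: [0.4525, 0.3084, 0.0205]
tool_rot: [-0.001, 0.752, -0.659, 0.0]
contact_force: [-1.4, -2.3, 7.0]
gripper_width: 0.482
```

```bash
python3 - <<'E'
from h import *
rep()
E
```

```text
t 4.55 p [0.4525 0.3084 0.0205] xang -82.4 w 0.482 F [-1.4 -2.3  7. ] q7 -2.57 tilt [ 0.002  0.001 -1.   ]
```

Emit:
arm_command([
  [40, [0, 0, -8], 0],
  [40, [0, 0, -50], 0],
  [40, [0, 0, -110], 0],
  [40, [0, 0, -140], 0],
])

```text
t: 5.05
eef_pos: [0.4522, 0.3092, 0.1628]
tool_rot: [-0.002, 0.753, -0.658, 0.0]
contact_force: [0.2, 0.2, -2.0]
gripper_width: 0.48
```

```bash
python3 - <<'E'
from h import *
rep((.49,-.06,.18),-8.4)
E
```

```text
t 5.05 p [0.4522 0.3092 0.1628] xang -82.4 w 0.48 F [ 0.2  0.2 -2. ] q7 -2.43 tilt [ 0.003  0.002 -1.   ]
shift mm [370.9  11.6 -18. ]
roll -1.291
```

```bash
python3 - <<'E'
from h import *
import pickle
m1=pickle.load(open('w1.pkl','rb'));m2=pickle.load(open('w2.pkl','rb'))
A=lambda u,v:(m1,235+u/4-.375,100+v/4-.375)
B=lambda u,v:(m2,375+u/4-.375,100+v/4-.375)
C=lambda u,v:(m2,440+u/4-.375,120+v/4-.375)
P=[]
for n,a,b in [('LF',(77,247),B(219,301)),('LN',(85,440),B(198,543)),('RF',(580,252),C(609,227)),('RN',(570,442),C(557,468)),('gl fl',(240,130),C(113,71)),('gl nl',(245,515),C(65,548)),('gl fr',(424,130),C(352,69)),('base NL',(48,550),B(0,0))]:
    X=tri([A(*a),b]); P.append(X)
    print(n,X.round(4),[ (proj(q[0],X)-q[1:]).round(2) for q in (A(*a),b)])
P=np.array(P); c=P[:4].mean(0); print('c',c)
y=P[0]-P[1]+P[2]-P[3]; x=P[2]-P[0]+P[3]-P[1]
print('yang',np.degrees(np.arctan2(y[1],y[0])),'xang',np.degrees(np.arctan2(x[1],x[0])),np.linalg.norm(x)/2,np.linalg.norm(y)/2)
# onz at .067
for a in [(77,247),(85,440),(580,252),(570,442)]: print(onz(*A(*a),.067).round(4))
# fit
from scipy.optimize import least_squares
Z=.067
obs=[]
def model(p):
    cx,cy,th,zg,sx,sy,bx,by,bz,gx,gy=p
    ex=np.array([np.cos(th),np.sin(th),0]);ey=np.array([-np.sin(th),np.cos(th),0])
    o=np.array([cx,cy,0])
    r=[]
    W=lambda x,y,z:o+ex*x+ey*y+np.array([bx,by,bz+z])
    def add(q,X): r.extend((proj(q[0],X)-np.array(q[1:])))
    for (i,j),a,b in [((-1,1),A(77,247),B(219,301)),((-1,-1),A(85,440),B(198,543)),((1,1),A(580,252),C(609,227)),((1,-1),A(570,442),C(557,468))]:
        add(a,W(i*sx,j*sy,Z));add(b,W(i*sx,j*sy,Z))
    for (i,j),a,b in [((-1,1),A(240,130),C(115,71)),((-1,-1),A(245,515),C(66,548)),((1,1),A(424,130),C(352,69))]:
        add(a,W(gx+i*.021,gy+j*.045,zg));add(b,W(gx+i*.021,gy+j*.045,zg))
    return np.array(r+[0.3*bz*1000])
s=least_squares(model,[.497,-.104,np.radians(-98.3),.04,.055,.021,0,0,0,0,0]); 
# bx,by degenerate w/ cx,cy (lsq picks min step)
print(s.x.round(4),'depth',Z-s.x[3]); print(model(s.x).round(1)); print('ctr',s.x[:2]+s.x[6:8],np.degrees(s.x[2]))
E
```

```text
LF [ 0.5297 -0.052   0.0678] [array([-0.  ,  0.01]), array([ 0.  , -0.01])]
LN [ 0.4882 -0.046   0.0679] [array([ 0.03, -0.22]), array([-0.05,  0.28])]
RF [ 0.5142 -0.1587  0.0683] [array([-0.01,  0.06]), array([ 0.02, -0.08])]
RN [ 0.4729 -0.1527  0.0679] [array([-0.02,  0.12]), array([ 0.03, -0.15])]
gl fl [ 0.5483 -0.0884  0.039 ] [array([-0.  ,  0.26]), array([ 0.04, -0.33])]
gl nl [ 0.4593 -0.0758  0.0414] [array([-0.01,  0.04]), array([ 0.01, -0.05])]
gl fr [ 0.5429 -0.1298  0.041 ] [array([-0.  ,  0.08]), array([ 0.02, -0.11])]
base NL [ 0.5379 -0.034   0.1994] [array([-70.72, -63.23]), array([104.47, 107.48])]
c [ 0.50125959 -0.10234676  0.06798681]
yang -8.222203448285759 xang -98.23414925927705 0.10779342750034097 0.04181121111745236
[ 0.5297 -0.0519  0.067 ]
[ 0.4879 -0.0458  0.067 ]
[ 0.5141 -0.1589  0.067 ]
[ 0.4728 -0.1528  0.067 ]
[ 4.9860e-01  1.4900e-01 -1.7127e+00  4.0000e-02  5.3900e-02  2.0900e-02
  2.6000e-03 -2.5140e-01  9.0000e-04  4.0000e-04 -2.0000e-04] depth 0.026994019921114824
[-0.   0.2 -0.   0.3  0.1 -0.2  0.   0.3  0.  -0.2 -0.3 -0.4  0.1  0.1
  0.2 -0.2 -0.2  0.1  0.5 -0.5 -0.1 -0.1 -0.6 -0.3  0.2  0.4  0.1  0.3
  0.3]
ctr [ 0.50124619 -0.10239313] -98.12900950982174
```

Emit:
arm_command([
  [40, [30, 0, -8], -0.12],
  [40, [80, 1, -17], -0.29],
  [40, [135, 2, -17], -0.47],
  [40, [192, 3, -17], -0.65],
  [40, [250, 4, -17], -0.83],
  [40, [305, 5, -17], -1.01],
  [40, [355, 6, -17], -1.18],
  [40, [395, 6, -17], -1.296],
])

```text
t: 6.05
eef_pos: [0.4977, -0.0867, 0.1766]
tool_rot: [0.0, 0.998, -0.069, 0.0]
contact_force: [0.4, -0.2, -1.4]
gripper_width: 0.476
```

Emit:
arm_command([
  [40, [0, 0, 0], 0],
  [40, [0, 0, 0], 0],
])

```text
t: 6.3
eef_pos: [0.4978, -0.0836, 0.1765]
tool_rot: [-0.0, 0.997, -0.071, 0.0]
contact_force: [0.1, 0.2, -0.7]
gripper_width: 0.482
```

```bash
python3 - <<'E'
from h import *
import pickle
rep((.5012,-.1024,.0605),-8.15)
m=camera_model('wrist'); im=read_camera('wrist'); cv2.imwrite('pics/w4.png',im); pickle.dump(m,open('w4.pkl','wb'))
E
```

```text
t 6.3 p [ 0.4978 -0.0836  0.1765] xang -8.2 w 0.482 F [ 0.1  0.2 -0.7] q7 -0.43 tilt [ 0.  0. -1.]
shift mm [  6.   18.2 116. ]
roll -0.0
```

View pics/w4.png

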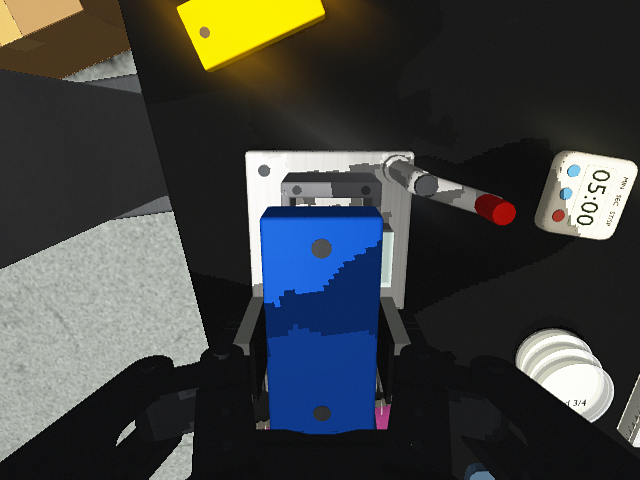

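```bash
python3 - <<'E'
from h import *
import pickle
m=pickle.load(open('w4.pkl','rb')); o,p,R=tool()
A=onz(m,321,248,.176);B=onz(m,322,413,.176);c=(A+B)/2;d=A-B
print(c,np.linalg.norm(d),np.degrees(np.arctan2(d[1],d[0])), 'plate ctr in tool mm',R.T@(c-p)*1000)
# guide screws of left guide in this view for check of press pose
for a in [(297,190),(366,190)]: print(onz(m,*a,.067))
E
```

```text
[ 0.49789285 -0.08457771  0.176     ] 0.06863550788272212 82.18912232937822 plate ctr in tool mm [0.27487877 1.60092968 0.54446417]
[ 0.4883047  -0.04618778  0.067     ]
[ 0.53010526 -0.05215811  0.067     ]
```

Emit:
arm_command([
  [40, [4, 10, 0], 0],
  [40, [6, 17, 20], 0],
  [40, [6, 17, 65], 0],
  [40, [6, 17, 95], 0],
  [40, [6, 17, 108], 0],
  [40, [6, 17, 112], 0],
  [40, [6, 17, 112], 0],
])

```text
t: 7.22
eef_pos: [0.5021, -0.1019, 0.0647]
tool_rot: [0.0, 0.997, -0.071, 0.0]
contact_force: [1.5, -0.7, -1.6]
gripper_width: 0.482
```

```bash
python3 - <<'E'
from h import *
rep((.5012,-.1024,.0605),-8.15)
E
```

```text
t 7.22 p [ 0.5021 -0.1019  0.0647] xang -8.1 w 0.482 F [ 1.5 -0.7 -1.6] q7 -0.55 tilt [ 0.001 -0.    -1.   ]
shift mm [-0.8  0.6  4.2]
roll 0.0
```

Now small steps down to feel the contact.

Emit:
arm_command([
  [40, [0, 0, 1.5], 0],
  [40, [0, 0, 2.5], 0],
  [40, [0, 0, 2.5], 0],
])

```text
t: 7.6
eef_pos: [0.5021, -0.1021, 0.0625]
tool_rot: [0.0, 0.997, -0.071, 0.001]
contact_force: [-1.4, 0.5, 6.0]
gripper_width: 0.477
```

Emit:
arm_command([
  [40, [0, 0, 1], 0],
  [40, [0, 0, 1], 0],
])

```text
t: 7.85
eef_pos: [0.5021, -0.1021, 0.0625]
tool_rot: [0.001, 0.997, -0.071, 0.001]
contact_force: [-4.8, 0.3, 18.3]
gripper_width: 0.483
```

Emit:
arm_command([
  [40, [0, 0, 1], 0],
  [40, [0, 0, 1], 0],
])

```text
t: 8.1
eef_pos: [0.5021, -0.1021, 0.0624]
tool_rot: [0.001, 0.997, -0.071, 0.001]
contact_force: [-8.4, -0.5, 30.9]
gripper_width: 0.477
```

Emit:
arm_command([
  [40, [0, 0, -3.5], 0],
  [56, [0, 0, -3.5], 0],
  [62, [0, 0, -3.5], 0],
  [62, [0, 0, -3.5], 0],
  [66, [0, 0, -20], 0],
  [75, [0, -20, -65], 0],
  [85, [0, -45, -110], 0],
  [85, [0, -60, -130], 0],
])

```text
t: 9.1
eef_pos: [0.5114, -0.0407, 0.1935]
tool_rot: [-0.0, 0.998, -0.07, 0.002]
contact_force: [1.3, 0.1, -0.7]
gripper_width: 0.995
```

Emit:
arm_command([
  [85, [0, -10, 0], 0],
  [85, [0, -10, 0], 0],
])

```text
t: 9.35
eef_pos: [0.511, -0.0322, 0.1894]
tool_rot: [0.0, 0.998, -0.07, -0.0]
contact_force: [-0.0, 0.3, 0.5]
gripper_width: 0.994
```

```bash
python3 - <<'E'
from h import *
import pickle
rep((.569,.303,.16),-74.7)
m=camera_model('wrist'); im=read_camera('wrist'); cv2.imwrite('pics/w5.png',im); pickle.dump(m,open('w5.pkl','wb'))
E
```

```text
t 9.35 p [ 0.511  -0.0322  0.1894] xang -8.1 w 0.994 F [-0.   0.3  0.5] q7 -0.52 tilt [-0.001 -0.    -1.   ]
shift mm [  10.4 -340.1   29.4]
roll 1.163
```

View pics/w5.png

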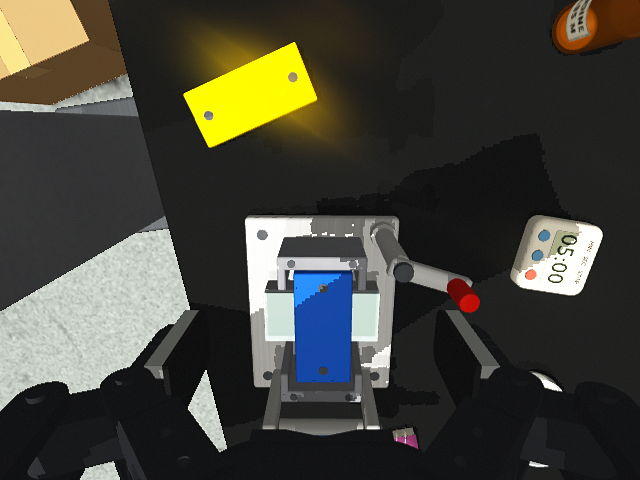

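```bash
python3 - <<'E'
from h import *
im=cv2.imread('pics/w5.png')[220:420,240:420]
cv2.imwrite('pics/w5c.png',cv2.resize(im,None,fx=3,fy=3,interpolation=cv2.INTER_CUBIC))
E
```

```text
(no output)
```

View pics/w5c.png

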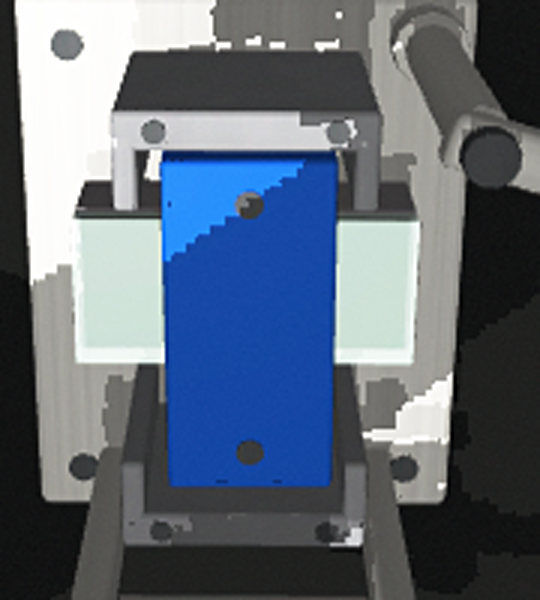

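```bash
python3 - <<'E'
from h import *
import pickle
from scipy.optimize import least_squares
m1=pickle.load(open('w1.pkl','rb'));m2=pickle.load(open('w2.pkl','rb'));m5=pickle.load(open('w5.pkl','rb'))
A=lambda u,v:(m1,235+u/4-.375,100+v/4-.375)
B=lambda u,v:(m2,375+u/4-.375,100+v/4-.375)
C=lambda u,v:(m2,440+u/4-.375,120+v/4-.375)
D=lambda u,v:(m5,240+u/3-.333,220+v/3-.333)
pts={ 'sLF':[A(77,247),B(219,301),D(341,132)],'sLN':[A(85,440),B(198,543),D(153,132)],
'sRF':[A(580,252),C(609,227),D(327,531)],'sRN':[A(570,442),C(557,468),D(162,531)],
'cLF':[A(57,200),B(195,241),D(381,111)],'cLN':[A(66,480),B(165,592),D(113,111)],
'cRF':[A(604,205),C(644,168)],'cRN':[A(588,485),C(573,521)],
'g-+':[A(240,130),C(115,71),D(418,219)],'g--':[A(245,515),C(66,548),D(77,217)],'g++':[A(424,130),C(352,69),D(414,363)],'g+-':[A(415,516),D(76,363)],
'hLF':[D(0,0)]}
del pts['hLF']
for n,o in pts.items():
    X=tri(o); print(n,X.round(4),[np.round(proj(q[0],X)-q[1:],1).tolist() for q in o])
E
```

```text
sLF [ 0.53   -0.0519  0.068 ] [[-0.2, -0.2], [-0.0, -0.3], [-0.5, 0.2]]
sLN [ 0.4881 -0.046   0.0677] [[0.1, -0.2], [-0.1, 0.3], [0.1, 0.0]]
sRF [ 0.5142 -0.1587  0.068 ] [[-0.0, -0.0], [-0.3, -0.2], [-0.2, 0.3]]
sRN [ 0.4729 -0.1527  0.0679] [[0.0, 0.2], [-0.0, -0.1], [0.1, -0.0]]
cLF [ 0.5399 -0.0491  0.0654] [[-0.0, -0.0], [-0.2, -0.2], [-0.2, 0.2]]
cLN [ 0.4797 -0.0399  0.0671] [[0.0, -0.3], [0.0, 0.3], [-0.1, -0.0]]
cRF [ 0.523  -0.1648  0.0667] [[-0.0, 0.2], [0.1, -0.3]]
cRN [ 0.4628 -0.1558  0.0683] [[-0.0, 0.0], [0.0, -0.0]]
g-+ [ 0.5483 -0.0884  0.0404] [[-0.0, 0.3], [0.4, -0.3], [0.1, -0.3]]
g-- [ 0.4602 -0.0756  0.042 ] [[-0.3, -0.6], [-0.2, -0.8], [-1.6, 0.7]]
g++ [ 0.5429 -0.1297  0.0415] [[-0.1, 0.0], [0.3, -0.2], [-0.1, -0.1]]
g+- [ 0.4537 -0.1167  0.0423] [[0.0, 0.1], [0.1, -0.0]]
```

```bash
python3 - <<'E'
from h import *
s=cv2.imread('pics/side0.png'); cv2.imwrite('pics/sh.png',cv2.resize(s[0:230,0:330],None,fx=2.4,fy=2.4)); t=cv2.imread('pics/top0.png'); cv2.imwrite('pics/sht.png',cv2.resize(t[110:210,0:400],None,fx=2,fy=2))
mt=camera_model('top');ms=camera_model('side')
for z in [.2,.3,.4,.5]: print(z,onz(mt,200,187,z).round(3),onz(mt,330,187,z).round(3))
for x,z in [(.6,.3),(.62,.4),(.62,.25)]:
  pass
E
```

```text
0.2 [0.697 0.295 0.2  ] [0.69  0.007 0.2  ]
0.3 [0.681 0.269 0.3  ] [0.674 0.009 0.3  ]
0.4 [0.664 0.244 0.4  ] [0.658 0.01  0.4  ]
0.5 [0.647 0.219 0.5  ] [0.642 0.012 0.5  ]
```

View pics/sh.png

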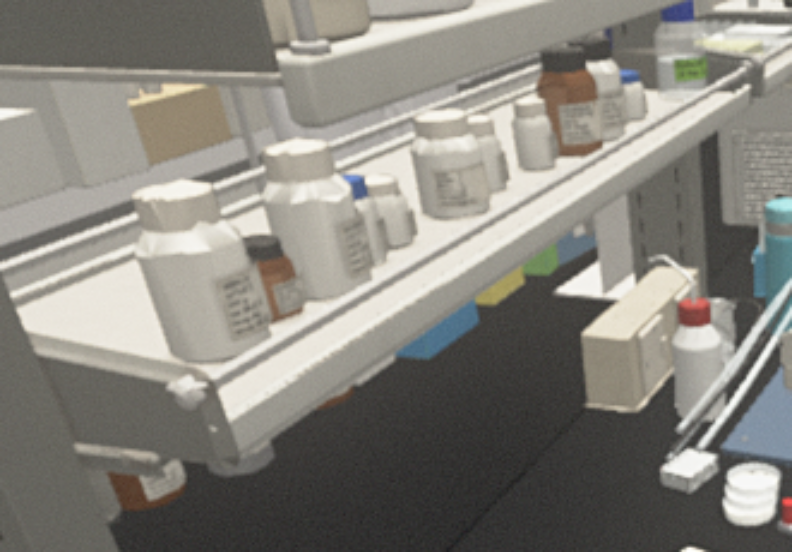

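View pics/sht.png

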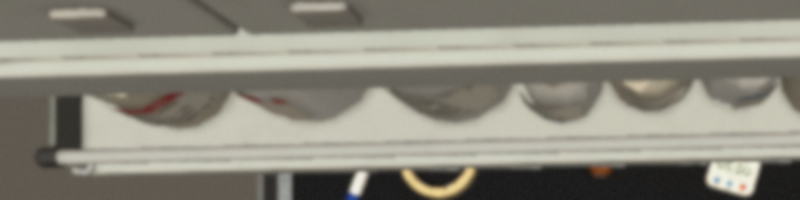

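```bash
python3 - <<'E'
from h import *
mt=camera_model('top');ms=camera_model('side')
for a,b in [((37,195),(96,189)),((37,195),(90,172)),((30,189),(80,162))]:
    X=tri([(mt,*a),(ms,*b)]); print(X.round(3),(proj(mt,X)-a).round(1),(proj(ms,X)-b).round(1))
E
```

```text
[0.649 0.51  0.45 ] [0.2 0.2] [-0.6 -0.1]
[0.65  0.505 0.463] [-1.4 -1.4] [3.9 0.9]
[0.656 0.509 0.474] [-0.3 -0.3] [0.8 0.2]
```

Emit:
arm_command([
  [85, [0, -25, 0], 0.1],
  [85, [0, -70, 5], 0.26],
  [85, [0, -125, 15], 0.43],
  [85, [0, -180, 30], 0.6],
  [85, [2, -235, 45], 0.78],
  [85, [5, -288, 60], 0.95],
  [85, [8, -325, 69], 1.1],
  [85, [10, -338, 69], 1.16],
])

```text
t: 10.4
eef_pos: [0.5678, 0.3025, 0.1182]
tool_rot: [0.001, 0.795, -0.606, -0.001]
contact_force: [-0.6, -0.3, 0.4]
gripper_width: 0.993
```

Emit:
arm_command([
  [80, [0, 0, 0], 0],
])

```text
t: 10.52
eef_pos: [0.5686, 0.3008, 0.1192]
tool_rot: [0.001, 0.796, -0.605, -0.0]
contact_force: [-0.7, -0.3, -0.1]
gripper_width: 0.935
```

```bash
python3 - <<'E'
from h import *
import pickle
rep((.569,.303,.12),-75)
m=camera_model('wrist'); im=read_camera('wrist'); cv2.imwrite('pics/w6.png',im); pickle.dump(m,open('w6.pkl','wb'))
E
```

```text
t 10.53 p [0.5686 0.3008 0.1192] xang -74.5 w 0.935 F [-0.7 -0.3 -0.1] q7 -2.18 tilt [-0.002 -0.001 -1.   ]
shift mm [-2.1 -1.  -0.8]
roll 0.009
```

View pics/w6.png

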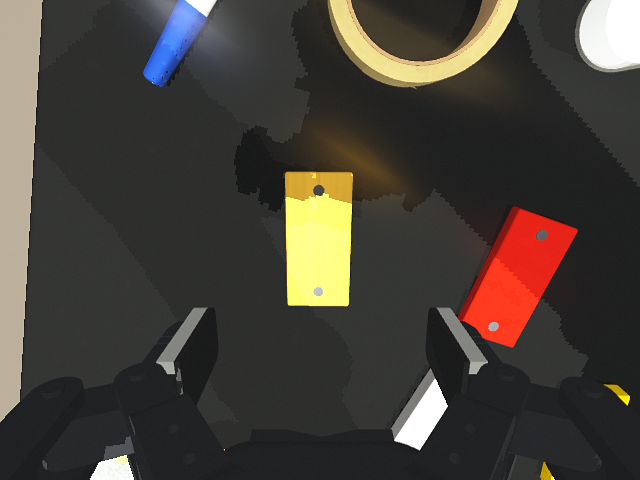

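```bash
python3 - <<'E'
from h import *
import pickle
m=pickle.load(open('w6.pkl','rb'))
o,p,R=tool()
A=onz(m,319,190,.006);B=onz(m,318,292,.006);c=(A+B)/2;d=A-B
print(c,np.linalg.norm(d),np.degrees(np.arctan2(d[1],d[0])),R.T@(c-p)*1000)
for q in [(285,172),(352,172),(349,305),(288,305)]: print(onz(m,*q,.006).round(4))
E
```

```text
[0.56901551 0.30218661 0.006     ] 0.06899538267403632 14.890996857915173 [ -2.69887121  -1.11611192 113.43685608]
[0.6074 0.3341 0.006 ]
[0.6185 0.2945 0.006 ]
[0.532  0.2704 0.006 ]
[0.5209 0.3104 0.006 ]
```

Emit:
arm_command([
  [65, [-2, -1, 40], 0.01],
  [52, [-2, -1, 78], 0.01],
  [52, [-2, -1, 92], 0.01],
  [52, [-2, -1, 95], 0.01],
  [52, [-2, -1, 95], 0.01],
])

```text
t: 11.2
eef_pos: [0.5704, 0.3029, 0.027]
tool_rot: [-0.001, 0.792, -0.61, 0.0]
contact_force: [-0.6, 0.2, 0.5]
gripper_width: 0.609
```

Emit:
arm_command([
  [52, [0, 0, 2], 0],
  [52, [0, 0, 3], 0],
])

```text
t: 11.45
eef_pos: [0.5701, 0.303, 0.0236]
tool_rot: [-0.001, 0.792, -0.61, 0.0]
contact_force: [0.2, 0.6, 0.4]
gripper_width: 0.608
```

Emit:
arm_command([
  [52, [0, 0, 1.5], 0],
  [52, [0, 0, 2], 0],
])

```text
t: 11.7
eef_pos: [0.5696, 0.3028, 0.0208]
tool_rot: [0.0, 0.792, -0.61, 0.0]
contact_force: [0.2, -0.6, -0.3]
gripper_width: 0.614
```

Emit:
arm_command([
  [52, [0, 0, 1], 0],
  [52, [0, 0, 2], 0],
])

```text
t: 11.95
eef_pos: [0.5696, 0.3028, 0.0187]
tool_rot: [0.0, 0.792, -0.61, -0.0]
contact_force: [0.3, -0.1, 0.2]
gripper_width: 0.611
```

Emit:
arm_command([
  [52, [0, 0, 1], 0],
  [52, [0, 0, 2], 0],
])

```text
t: 12.2
eef_pos: [0.5696, 0.3028, 0.0167]
tool_rot: [0.0, 0.792, -0.61, -0.0]
contact_force: [-0.8, 0.3, 0.3]
gripper_width: 0.61
```

Emit:
arm_command([
  [52, [0, 0, 1], 0],
  [40, [0, 0, 1], 0],
  [40, [0, 0, 1], 0],
  [40, [0, 0, 1], 0],
  [40, [0, 0, 1], 0],
], squeeze=40)

```text
t: 12.82
eef_pos: [0.5697, 0.3028, 0.0159]
tool_rot: [-0.0, 0.792, -0.61, 0.0]
contact_force: [-0.8, -0.3, 2.5]
gripper_width: 0.476
```

Emit:
arm_command([
  [40, [0, 0, -3], 0],
  [40, [0, 0, -20], 0],
  [40, [0, 0, -60], 0],
  [40, [0, 0, -100], 0],
])

```text
t: 13.32
eef_pos: [0.5696, 0.3029, 0.1178]
tool_rot: [-0.0, 0.792, -0.61, -0.0]
contact_force: [1.4, 0.8, 0.3]
gripper_width: 0.477
```

```bash
python3 - <<'E'
from h import *
import pickle
rep((.5012,-.1024,.18),-8.15)
m=camera_model('wrist'); im=read_camera('wrist'); cv2.imwrite('pics/w7.png',im); pickle.dump(m,open('w7.pkl','wb'))
E
```

```text
t 13.32 p [0.5696 0.3029 0.1178] xang -75.2 w 0.477 F [1.4 0.8 0.3] q7 -2.19 tilt [ 0.  0. -1.]
shift mm [374.2 169.9 -62.4]
roll -1.17
```

View pics/w7.png

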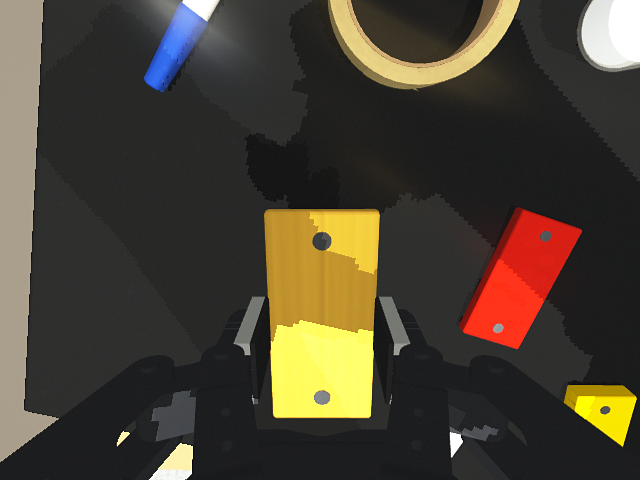

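```bash
python3 - <<'E'
from h import *
import pickle
m=pickle.load(open('w7.pkl','rb')); o,p,R=tool()
A=onz(m,322,241,.1079);B=onz(m,322,397,.1079);c=(A+B)/2;d=A-B
print(np.linalg.norm(d),np.degrees(np.arctan2(d[1],d[0])),R.T@(c-p)*1000)
E
```

```text
0.06826203285117433 14.914099012857804 [ 2.15605798  3.77800047 15.86278361]
```

Emit:
arm_command([
  [40, [25, 15, -10], -0.1],
  [40, [70, 35, -30], -0.25],
  [40, [122, 57, -50], -0.42],
  [40, [175, 80, -62], -0.6],
  [40, [228, 104, -62], -0.77],
  [40, [282, 128, -62], -0.94],
  [40, [330, 150, -62], -1.1],
  [40, [362, 164, -62], -1.17],
])

```text
t: 14.38
eef_pos: [0.503, -0.0923, 0.1785]
tool_rot: [0.001, 0.997, -0.071, 0.0]
contact_force: [0.5, 0.3, -1.1]
gripper_width: 0.473
```

Emit:
arm_command([
  [40, [0, 0, 0], 0],
  [40, [0, 0, 0], 0],
])

```text
t: 14.62
eef_pos: [0.504, -0.0886, 0.1785]
tool_rot: [-0.0, 0.997, -0.071, 0.001]
contact_force: [0.8, 0.3, -1.1]
gripper_width: 0.473
```

```bash
python3 - <<'E'
from h import *
rep((.5012,-.1024,.077),-8.15)
E
```

```text
t 14.62 p [ 0.504  -0.0886  0.1785] xang -8.2 w 0.473 F [ 0.8  0.3 -1.1] q7 -0.42 tilt [ 0.001 -0.    -1.   ]
shift mm [ -0.9  14.1 101.5]
roll -0.0
```

```bash
python3 - <<'E'
from h import *
import pickle
m5=pickle.load(open('w5.pkl','rb'))
th=np.radians(-98.15);ex=np.array([np.cos(th),np.sin(th)]);ey=np.array([-ex[1],ex[0]]);n=np.array([.5012,-.1024])
D=lambda u,v:(m5,240+u/3-.333,220+v/3-.333)
for z in (.060,.062):
    A=onz(*D(249,205),z);B=onz(*D(249,452),z);c=((A+B)/2)[:2]-n; print('blue',c@ex*1000,c@ey*1000,np.linalg.norm(A-B))
for a in [(153,132),(341,132),(162,531),(327,531)]:
    c=onz(*D(*a),.0675)[:2]-n; print('scr',c@ex*1000,c@ey*1000)
m=camera_model('wrist'); im=read_camera('wrist'); cv2.imwrite('pics/w8.png',im); pickle.dump(m,open('w8.pkl','wb'))
cv2.imwrite('pics/w8c.png',im[130:480,180:480])
E
```

```text
blue 1.66598058928143 1.0054668197184773 0.0686501966458215
blue 0.5198028391737455 0.9958244431595535 0.06811354578950715
scr -53.90779010798926 -21.02427213294422
scr -54.00399646162139 21.72787228225844
scr 54.13365793350331 -21.003070943054883
scr 54.03945406804704 21.009793968509683
```

View pics/w8c.png

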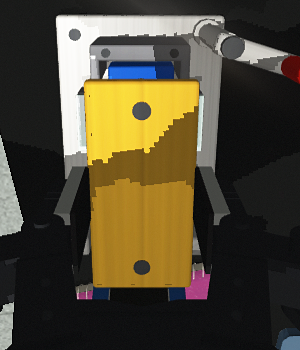

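Emit:
arm_command([
  [40, [-1, 8, 5], 0],
  [40, [-1.5, 12, 40], 0],
  [40, [-1.5, 12, 75], 0],
  [40, [-1.5, 12, 92], 0],
  [40, [-1.5, 12, 95], 0],
  [40, [-1.5, 12, 95], 0],
])

```text
t: 15.42
eef_pos: [0.5012, -0.1006, 0.0835]
tool_rot: [0.0, 0.997, -0.071, 0.001]
contact_force: [-0.2, -0.6, -0.6]
gripper_width: 0.476
```

Emit:
arm_command([
  [40, [0, 0, 1.5], 0],
  [40, [0, 0, 3], 0],
  [40, [0, 0, 3], 0],
])

```text
t: 15.8
eef_pos: [0.5006, -0.101, 0.08]
tool_rot: [0.0, 0.997, -0.071, 0.0]
contact_force: [-0.8, -0.1, -0.9]
gripper_width: 0.477
```

Emit:
arm_command([
  [40, [0, 0, 1], 0],
  [40, [0, 0, 2], 0],
  [40, [0, 0, 2], 0],
])

```text
t: 16.18
eef_pos: [0.5006, -0.1008, 0.0779]
tool_rot: [0.0, 0.997, -0.071, 0.0]
contact_force: [-0.4, -0.1, 0.8]
gripper_width: 0.473
```

Emit:
arm_command([
  [40, [0, 0, 1], 0],
  [40, [0, 0, 1], 0],
])

```text
t: 16.42
eef_pos: [0.5006, -0.1008, 0.0778]
tool_rot: [0.001, 0.997, -0.071, 0.0]
contact_force: [-3.8, -0.3, 13.1]
gripper_width: 0.477
```

Emit:
arm_command([
  [40, [0, 0, -1], 0],
  [50, [0, 0, -1], 0],
  [60, [0, 0, -1], 0],
  [60, [0, 0, -2], 0],
  [62, [0, 0, -20], 0],
  [62, [0, -15, -65], 0],
  [62, [0, -40, -110], 0],
  [62, [0, -60, -125], 0],
])

```text
t: 17.42
eef_pos: [0.5107, -0.04, 0.2056]
tool_rot: [0.0, 0.997, -0.071, 0.003]
contact_force: [0.2, -0.8, 0.3]
gripper_width: 0.722
```

```bash
python3 - <<'E'
from h import *
import pickle
rep()
m=camera_model('wrist'); im=read_camera('wrist'); cv2.imwrite('pics/w9.png',im); pickle.dump(m,open('w9.pkl','wb'))
m1=pickle.load(open('w1.pkl','rb'))
th=np.radians(-98.15);ex=np.array([np.cos(th),np.sin(th)]);ey=np.array([-ex[1],ex[0]]);n=np.array([.5012,-.1024])
for z in (.22,.226,.232):
    X=onz(m1,567,238,z)[:2]; c=X-n; print(z,X,c@ex*1000,c@ey*1000)
c=tri([(camera_model('top'),140+754/2.5,185+238/2.5),(camera_model('side'),300+350/4,140+20/4),(m1,567,238)]);print(c,(c[:2]-n)@ex,(c[:2]-n)@ey)
E
```

```text
t 17.43 p [ 0.5107 -0.04    0.2056] xang -8.1 w 0.722 F [ 0.2 -0.8  0.3] q7 -0.49 tilt [ 0.005 -0.001 -1.   ]
0.22 [ 0.48197171 -0.22778531] 126.84486195471145 -1.2588220395419232
0.226 [ 0.48426067 -0.22409195] 122.86430174823253 0.4834317408217612
0.232 [ 0.48654964 -0.22039858] 118.88374154175358 2.225685521185442
[ 0.48168283 -0.22580799  0.21937939] 0.12492845851490234 -0.0018250983357029386
```

View pics/w9.png

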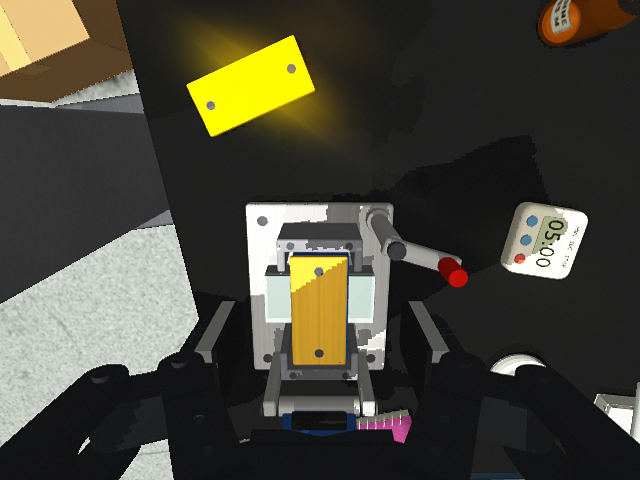

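Emit:
arm_command([
  [55, [0, 10, -40], 0],
  [50, [0, 40, -80], 0],
  [45, [0, 90, -92], 0],
  [45, [0, 145, -92], 0],
  [45, [0, 180, -92], 0],
  [45, [0, 188, -92], 0],
  [45, [0, 188, -92], 0],
])

```text
t: 18.35
eef_pos: [0.4821, -0.2271, 0.2932]
tool_rot: [-0.0, 0.997, -0.071, -0.001]
contact_force: [0.5, 0.4, -0.1]
gripper_width: 0.528
```

```bash
python3 - <<'E'
from h import *
import pickle
rep((.4835,-.2261,.222),-8.15)
m=camera_model('wrist'); im=read_camera('wrist'); cv2.imwrite('pics/w10.png',im); pickle.dump(m,open('w10.pkl','wb'))
E
```

```text
t 18.35 p [ 0.4821 -0.2271  0.2932] xang -8.1 w 0.528 F [ 0.5  0.4 -0.1] q7 -0.03 tilt [-0.001  0.001 -1.   ]
shift mm [ 1.3 -1.1 71.2]
roll 0.0
```

View pics/w10.png

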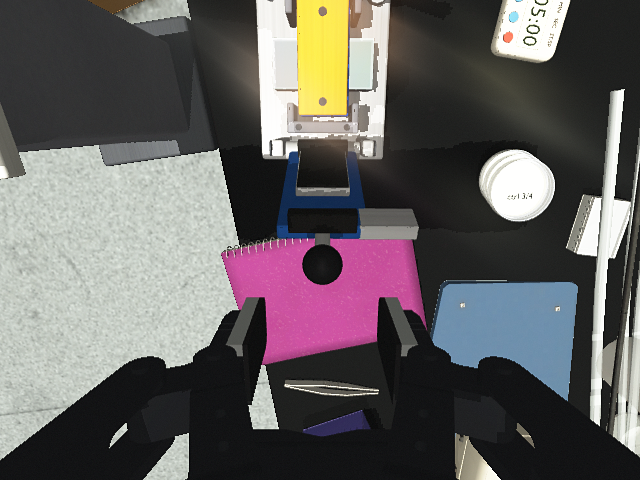

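```bash
python3 - <<'E'
from h import *
import pickle
m1=pickle.load(open('w1.pkl','rb'));m=pickle.load(open('w10.pkl','rb'));o,p,R=tool()
X=tri([(m1,567,238),(m,322,264.5)]);print(X,proj(m1,X)-[567,238],proj(m,X)-[322,264.5],R.T@(X-p)*1000)
E
```

```text
[ 0.48295836 -0.22574318  0.22292321] [-0.51433056  0.31223909] [0.33391989 0.35250833] [ 0.47803536 -0.36342133 70.51295929]
```

Emit:
arm_command([
  [45, [0.5, 0, 35], 0],
  [45, [0.5, 0, 64], 0],
  [45, [0.5, 0, 72], 0],
  [20, [0.5, 0, 72], 0],
  [18, [0.5, 0, 72], 0],
  [18, [0.5, 0, 72], 0],
  [18, [0.5, 0, 72], 0],
], squeeze=25)

```text
t: 19.27
eef_pos: [0.4825, -0.2267, 0.2226]
tool_rot: [-0.0, 0.997, -0.071, -0.001]
contact_force: [-3.9, 3.2, 2.7]
gripper_width: 0.238
```

Emit:
arm_command([
  [18, [0, -14, -4.5], 0],
  [18, [0, -29, -8], 0],
  [18, [0, -44, -9.5], 0],
  [18, [0, -59, -10], 0],
  [18, [0, -74, -9], 0],
  [18, [0, -89, -6], 0],
  [18, [0, -104, -1], 0],
  [18, [0, -117, 4], 0],
])

```text
t: 20.27
eef_pos: [0.4998, -0.1094, 0.2184]
tool_rot: [-0.0, 0.998, -0.07, 0.0]
contact_force: [-3.5, -0.1, 1.6]
gripper_width: 0.232
```

```bash
python3 - <<'E'
from h import *
import pickle
rep()
m=camera_model('wrist'); im=read_camera('wrist'); cv2.imwrite('pics/w11.png',im); pickle.dump(m,open('w11.pkl','wb'))
E
```

```text
t 20.27 p [ 0.4998 -0.1094  0.2184] xang -8.0 w 0.232 F [-3.5 -0.1  1.6] q7 -0.32 tilt [ 0.001  0.    -1.   ]
```

View pics/w11.png

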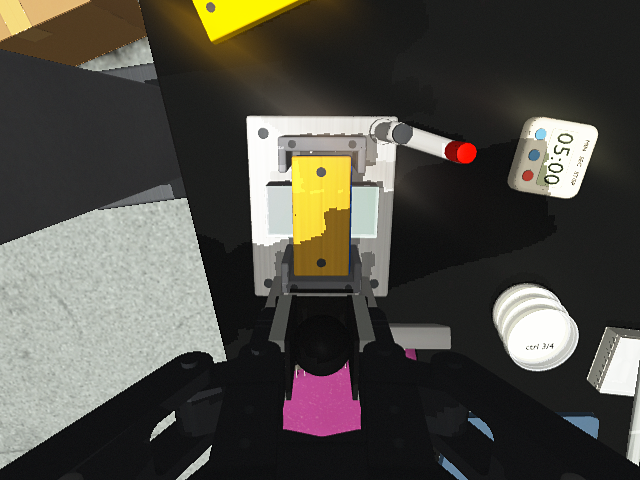

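Emit:
arm_command([
  [18, [0, -13, 7], 0],
  [18, [0, -26, 15.5], 0],
  [18, [0, -38, 25], 0],
  [18, [0, -48, 36], 0],
  [18, [0, -57.5, 48], 0],
  [18, [0, -66, 60], 0],
  [18, [0, -73, 73], 0],
  [18, [0, -73, 73], 0],
])

```text
t: 21.32
eef_pos: [0.5103, -0.0382, 0.144]
tool_rot: [-0.001, 0.998, -0.07, 0.0]
contact_force: [-0.7, 4.9, -0.8]
gripper_width: 0.238
```

Emit:
arm_command([
  [40, [0, 0, 0], 0],
  [45, [0, 0, 0], 0],
  [45, [0, 0, -15], 0],
  [45, [0, -15, -55], 0],
  [45, [0, -30, -70], 0],
  [45, [0, -40, -75], 0],
])

```text
t: 22.08
eef_pos: [0.5161, 0.0008, 0.2212]
tool_rot: [0.0, 0.997, -0.071, 0.001]
contact_force: [1.5, 0.1, -0.9]
gripper_width: 0.529
```

```bash
python3 - <<'E'
from h import *
import pickle
rep()
m=camera_model('wrist'); im=read_camera('wrist'); cv2.imwrite('pics/w12.png',im); pickle.dump(m,open('w12.pkl','wb'))
E
```

```text
t 22.07 p [0.5161 0.0008 0.2212] xang -8.1 w 0.529 F [ 1.5  0.1 -0.9] q7 -0.56 tilt [ 0.002 -0.001 -1.   ]
```

View pics/w12.png

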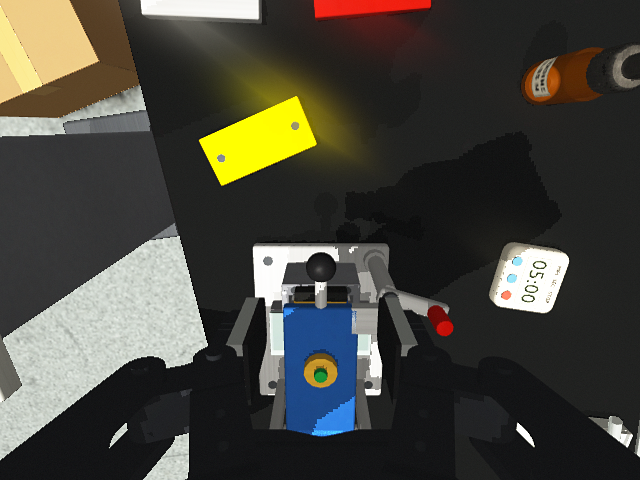

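```bash
python3 - <<'E'
from h import *
def crop(n,x,y,w=60,h=60,s=5):
    im=cv2.imread(f'pics/{n}.png'); return cv2.resize(im[y:y+h,x:x+w],None,fx=s,fy=s,interpolation=cv2.INTER_CUBIC)
cv2.imwrite('pics/pin.png',np.hstack([crop('w2',440,40,80,100),crop('w12',380,280,80,100)]))
E
```

```text
(no output)
```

View pics/pin.png

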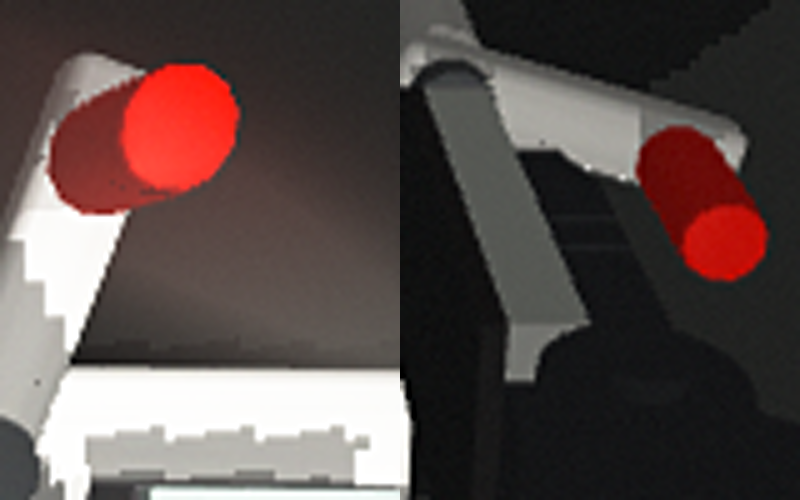

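```bash
python3 - <<'E'
from h import *
import pickle
m2=pickle.load(open('w2.pkl','rb'));m=pickle.load(open('w12.pkl','rb'))
th=np.radians(-98.15);ex=np.array([np.cos(th),np.sin(th)]);ey=np.array([-ex[1],ex[0]]);n=np.array([.5012,-.1024])
for a,b in [((476.1,65.3),(444.9,328.5)),((461,70.4),(436,313))]:
    X=tri([(m2,*a),(m,*b)]); c=X[:2]-n; u,v=c@ex+.062,c@ey-.048
    print(X,(proj(m2,X)-a).round(1),(proj(m,X)-b).round(1),'rel',u,v,np.hypot(u,v),np.arctan2(u,v))
for ph in [.25,.6,1,1.3,1.57,1.62]:
    q=n+ex*(-.062+.034*np.sin(ph))+ey*(.048+.034*np.cos(ph)); print(ph,q.round(4))
rep((.5893,-.0564,.2),-8)
E
```

```text
[ 0.58812141 -0.06223189  0.12481459] [-0.3 -0.3] [-0.2  0.2] rel 0.009915152121432798 0.03234909703498891 0.033834513748098725 0.29741372604157074
[ 0.58855236 -0.0625106   0.10300339] [-0.3 -0.3] [-0.2  0.3] rel 0.010129952896622212 0.032815201053637305 0.03434317058569904 0.29941643818747127
0.25 [ 0.5889 -0.0608]
0.6 [ 0.5826 -0.0708]
1 [ 0.5716 -0.0788]
1.3 [ 0.5619 -0.0816]
1.57 [ 0.5527 -0.0815]
1.62 [ 0.551  -0.0812]
t 22.12 p [0.5159 0.0022 0.221 ] xang -8.0 w 0.529 F [0.4 1.4 0.2] q7 -0.56 tilt [ 0.002  0.    -1.   ]
shift mm [80.8 47.7 21.1]
roll -0.001
```

Emit:
arm_command([
  [40, [25, 15, 10], 0],
  [40, [50, 35, 30], 0],
  [40, [58, 45, 50], 0],
  [40, [58, 50, 58], 0],
  [40, [58, 50, 58], 0],
])

```text
t: 22.75
eef_pos: [0.5645, -0.0572, 0.1609]
tool_rot: [-0.0, 0.997, -0.071, -0.001]
contact_force: [0.1, 0.6, 0.4]
gripper_width: 0.469
```

```bash
python3 - <<'E'
from h import *
import pickle
rep((.5882,-.0623,.126),-8.15)
s=read_camera('side'); cv2.imwrite('pics/s1.png',cv2.resize(s[0:300,200:500],None,fx=2,fy=2,interpolation=cv2.INTER_CUBIC))
im=read_camera('wrist');cv2.imwrite('pics/w13.png',im)
E
```

```text
t 22.75 p [ 0.5645 -0.0572  0.1609] xang -8.1 w 0.469 F [0.1 0.6 0.4] q7 -0.52 tilt [-0.002  0.    -1.   ]
shift mm [24.3  1.7 34.9]
roll 0.001
```

View pics/s1.png

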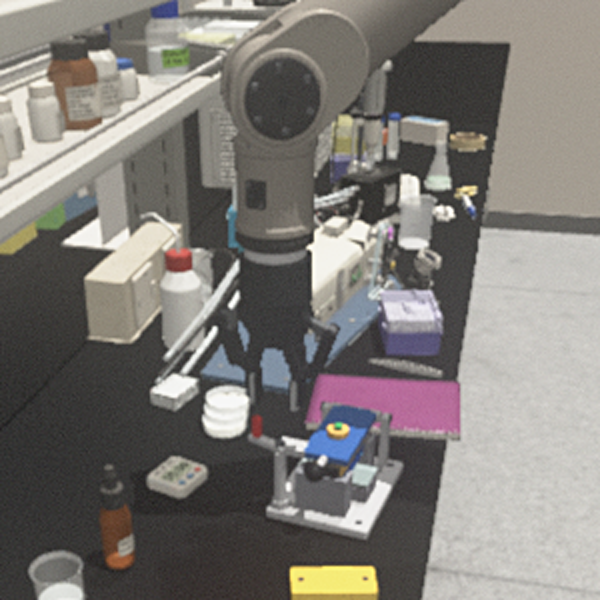

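View pics/w13.png

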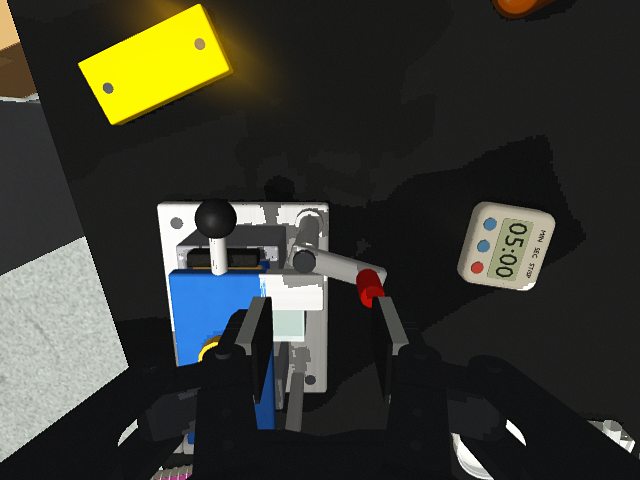

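```bash
python3 - <<'E'
from h import *
ms=camera_model('side')
for z in (.3,.4,.45,.5,.55): print(z,proj(ms,[.5645,-.0572,z]).round(0))
print(proj(ms,[.65,-.06,.45]),proj(ms,[.65,.15,.45]))
for dx in (.05,.07,.09): print(dx,proj(ms,[.5645+dx,-.05,.5]).round(0))
E
```

```text
0.3 [337. 134.]
0.4 [337.  84.]
0.45 [337.  56.]
0.5 [337.  26.]
0.55 [337.  -5.]
[293.82933694  54.05899416] [251.02794806  82.91421687]
0.05 [309.  26.]
0.07 [299.  26.]
0.09 [288.  26.]
```

Emit:
arm_command([
  [40, [0, 0, 0], -0.18],
  [40, [0, 0, 0], -0.36],
  [40, [0, 0, 0], -0.54],
  [40, [0, 0, 0], -0.72],
  [40, [0, 0, 0], -0.9],
  [40, [0, 0, 0], -1.08],
  [40, [0, 0, 0], -1.26],
  [40, [0, 0, 0], -1.44],
])

```text
t: 23.85
eef_pos: [0.566, -0.057, 0.1629]
tool_rot: [0.001, 0.795, 0.607, 0.0]
contact_force: [-0.3, -0.0, -1.0]
gripper_width: 0.47
```

Emit:
arm_command([
  [40, [0, 0, 0], -0.13],
  [40, [0, 0, 0], -0.13],
  [40, [0, 0, 0], -0.13],
])

```text
t: 24.22
eef_pos: [0.5659, -0.0573, 0.1623]
tool_rot: [0.0, 0.756, 0.654, 0.0]
contact_force: [0.0, 0.2, 0.4]
gripper_width: 0.469
```

```bash
python3 - <<'E'
from h import *
import pickle
rep((.5813,-.0613,.126),81.85)
s=read_camera('side'); cv2.imwrite('pics/s2.png',cv2.resize(s[160:280,300:420],None,fx=5,fy=5,interpolation=cv2.INTER_CUBIC))
pickle.dump(camera_model('wrist'),open('w14.pkl','wb'));im=read_camera('wrist');cv2.imwrite('pics/w14.png',im)
E
```

```text
t 24.23 p [ 0.5659 -0.0573  0.1623] xang 81.7 w 0.469 F [0.  0.2 0.4] q7 0.85 tilt [ 0.001 -0.    -1.   ]
shift mm [-1.7 15.8 36.4]
roll -0.003
```

View pics/s2.png

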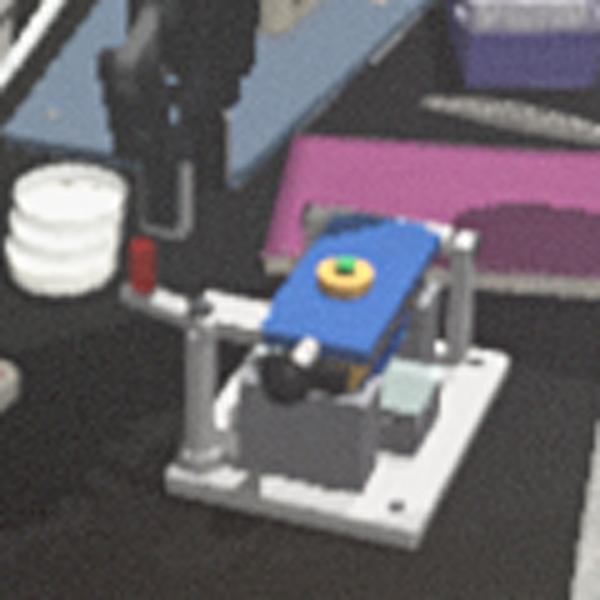

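View pics/w14.png

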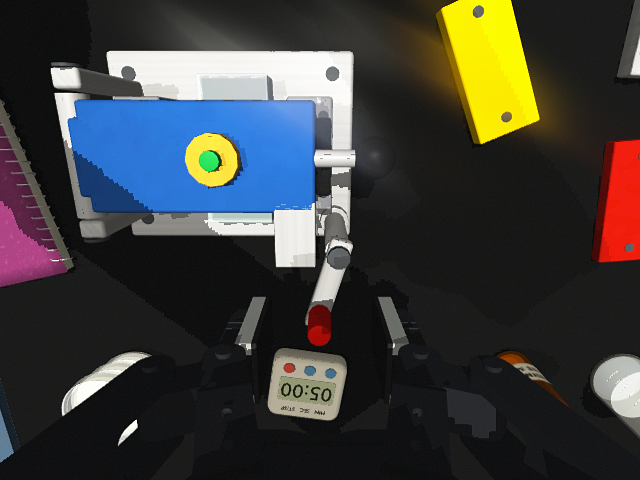

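Emit:
arm_command([
  [40, [-2, 10, 0], 0],
  [40, [-2, 16, 10], 0],
  [40, [-2, 16, 28], 0],
  [40, [-2, 16, 36], 0],
  [12, [-2, 16, 36], 0],
  [9, [-2, 16, 36], 0],
  [9, [-2, 16, 36], 0],
  [9, [-2, 16, 36], 0],
], squeeze=25)

```text
t: 25.32
eef_pos: [0.5811, -0.0616, 0.1258]
tool_rot: [-0.0, 0.756, 0.655, 0.0]
contact_force: [0.0, 2.0, -3.7]
gripper_width: 0.12
```

```bash
python3 - <<'E'
from h import *
import pickle
rep()
pickle.dump(camera_model('wrist'),open('w15.pkl','wb'));im=read_camera('wrist');cv2.imwrite('pics/w15.png',im)
E
```

```text
t 25.32 p [ 0.5811 -0.0616  0.1258] xang 81.8 w 0.12 F [ 0.   2.  -3.7] q7 0.82 tilt [-0.  0. -1.]
```

View pics/w15.png

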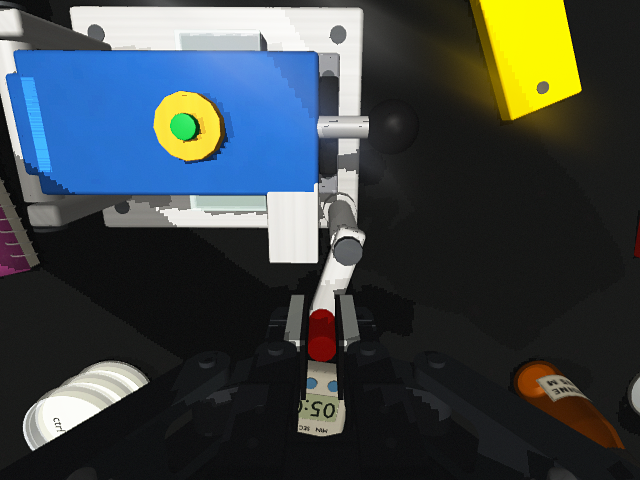

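Emit:
arm_command([
  [9, [-6, -3, 0], 0],
  [9, [-12, -6.5, 0], 0],
  [9, [-16.5, -11.5, 0], 0],
  [9, [-20, -17, 0], 0],
  [9, [-23, -23.5, 0], 0],
  [9, [-24, -28.5, 0], 0],
  [9, [-24, -33, 0], 0],
  [9, [-24, -33.5, 0], 0],
])

```text
t: 26.38
eef_pos: [0.545, -0.0802, 0.1264]
tool_rot: [0.0, 0.756, 0.655, 0.001]
contact_force: [1.7, 4.6, -1.4]
gripper_width: 0.119
```

```bash
python3 - <<'E'
from h import *
import pickle
rep()
pickle.dump(camera_model('wrist'),open('w16.pkl','wb'));im=read_camera('wrist');cv2.imwrite('pics/w16.png',im)
E
```

```text
t 26.38 p [ 0.545  -0.0802  0.1264] xang 81.9 w 0.119 F [ 1.7  4.6 -1.4] q7 0.85 tilt [ 0.001  0.001 -1.   ]
```

View pics/w16.png

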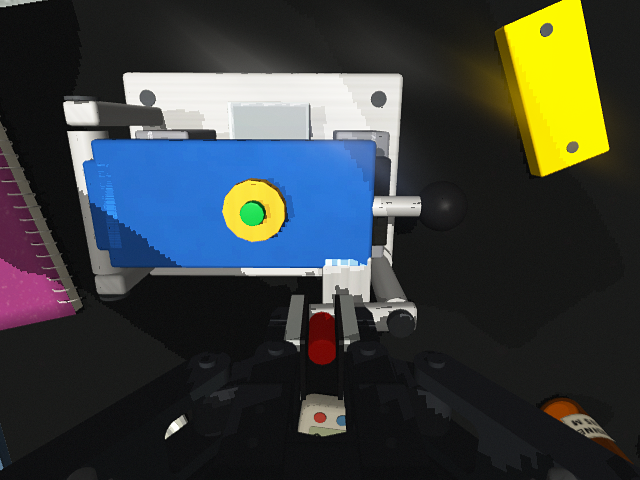

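Emit:
arm_command([
  [22, [0, 0, 0], 0],
  [30, [0, 0, 0], 0],
  [34, [0, 0, 0], 0],
  [34, [0, 0, -12], 0],
  [34, [0, 0, -45], 0],
  [34, [0, 0, -75], 0],
  [34, [0, -20, -85], 0],
  [34, [0, -20, -85], 0],
])

```text
t: 27.42
eef_pos: [0.5248, -0.0779, 0.2121]
tool_rot: [0.001, 0.756, 0.655, 0.0]
contact_force: [0.4, -0.7, 0.2]
gripper_width: 0.403
```

```bash
python3 - <<'E'
from h import *
import pickle
rep()
s=read_camera('side'); cv2.imwrite('pics/s3.png',cv2.resize(s[160:280,300:420],None,fx=5,fy=5,interpolation=cv2.INTER_CUBIC)); cv2.imwrite('pics/s3f.png',s)
pickle.dump(camera_model('wrist'),open('w17.pkl','wb'));im=read_camera('wrist');cv2.imwrite('pics/w17.png',im)
cv2.imwrite('pics/w17c.png',cv2.resize(im[130:430,80:480],None,fx=2,fy=2,interpolation=cv2.INTER_CUBIC))
E
```

```text
t 27.43 p [ 0.5248 -0.0779  0.2121] xang 81.8 w 0.403 F [ 0.4 -0.7  0.2] q7 0.94 tilt [ 0.001 -0.002 -1.   ]
```

View pics/s3.png

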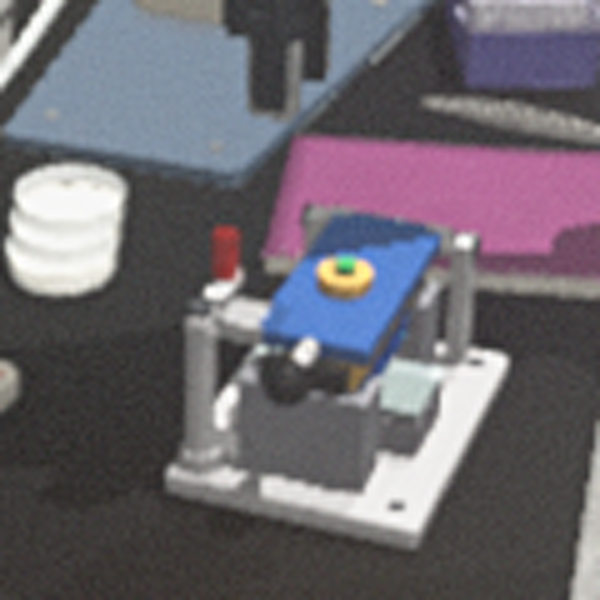

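View pics/w17.png

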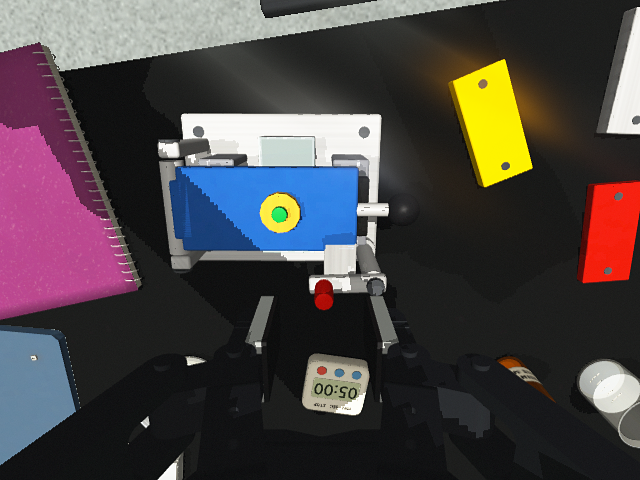

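```bash
python3 - <<'E'
from h import *
import pickle
m=pickle.load(open('w17.pkl','rb'))
th=np.radians(-98.15);ex=np.array([np.cos(th),np.sin(th)]);ey=np.array([-ex[1],ex[0]]);n=np.array([.5012,-.1024])
pr=lambda X:((X[:2]-n)@ex*1000,(X[:2]-n)@ey*1000)
im=cv2.imread('pics/w17.png'); print('pintop',pr(onz(m,323.5,301,.125)),'pivot',pr(onz(m,376,287,.102)),'knob',pr(onz(m,404,209,.085)))
for z in (.102,.092): print(proj(m,np.r_[n-ex*.062+ey*.048,z]))
print('pred knob closed',proj(m,np.r_[n-ex*.0799,.085]))
cv2.imwrite('pics/w17p.png',cv2.resize(im[185:325,250:430],None,fx=4,fy=4,interpolation=cv2.INTER_CUBIC))
E
```

```text
pintop (np.float64(-27.919408673883563), np.float64(47.92851084120949)) pivot (np.float64(-62.696962199018145), np.float64(48.82519782265202)) knob (np.float64(-81.56192506708693), np.float64(-0.029288737577626272))
[374.99593728 285.84661305]
[373.07805169 279.98816976]
pred knob closed [401.49910639 209.04218707]
```

View pics/w17p.png

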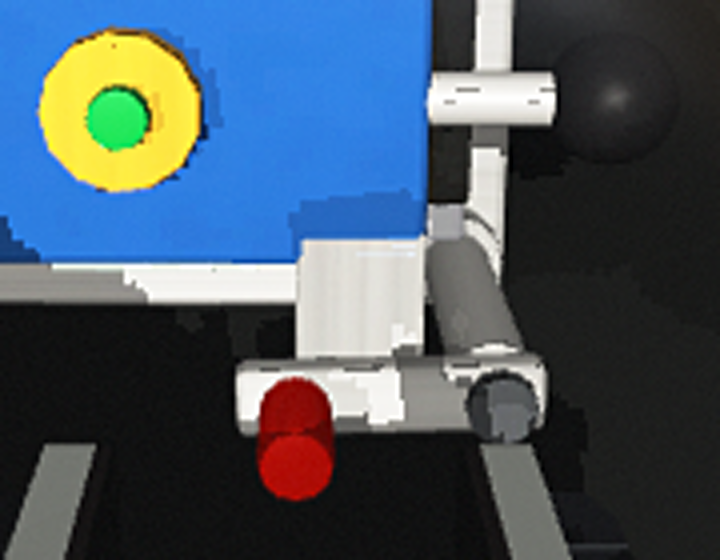

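```bash
python3 - <<'E'
from h import *
a=cv2.imread('pics/side0.png');b=read_camera('side')
d=cv2.threshold(cv2.GaussianBlur(cv2.absdiff(a,b).max(2),(7,7),0),40,255,0)[1]
k,l,st,c=cv2.connectedComponentsWithStats(d)
print([s.tolist() for s in st[1:] if s[4]>30])
rep(); bot.hand_in(); print(status.get_obs()['t'])
E
```

```text
[[332, 0, 98, 184, 5777], [511, 0, 43, 97, 2520], [604, 0, 36, 117, 3174], [359, 77, 15, 13, 112], [602, 124, 25, 36, 336], [631, 139, 9, 8, 66], [383, 141, 10, 10, 78], [373, 153, 17, 18, 168], [340, 159, 57, 81, 1741], [396, 205, 34, 11, 259], [325, 206, 14, 19, 139], [280, 227, 24, 19, 317], [518, 255, 33, 36, 712], [526, 310, 18, 14, 75], [564, 315, 16, 9, 84], [551, 324, 9, 5, 35], [260, 357, 55, 24, 1277], [323, 364, 58, 33, 1602]]
t 27.57 p [ 0.5253 -0.0784  0.2107] xang 81.8 w 0.399 F [ 0.4 -0.5 -0.9] q7 0.94 tilt [-0. -0. -1.]
the job is handed in; nothing more can be done
the job is handed in; nothing more can be done
```

```bash
python3 - <<'E'
import cv2,numpy as np
a=cv2.imread('pics/side0.png');b=cv2.imread('pics/s3f.png')
f=lambda i:cv2.resize(i[215:265,250:330],None,fx=5,fy=5)
cv2.imwrite('pics/tm.png',np.hstack([f(a),f(b)]))
E
```

```text
(no output)
```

View pics/tm.png

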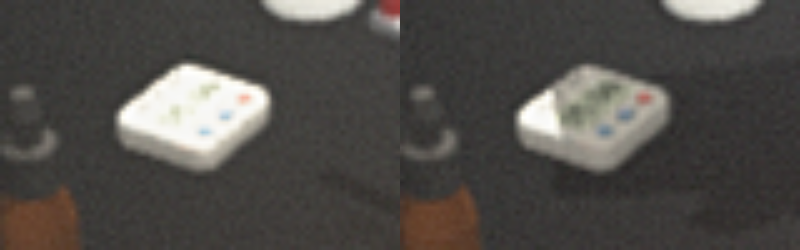

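The press is stacked, shut and locked, and I handed the job in at 27.6 s. I put the blue 20 mm plate and then the brass 6 mm plate flat on the glass. I then brought the lid over by its knob and let it sink shut, and swung the lock bar to about 1.57 rad over the ear.

- **Stack height:** The two measurements of glass depth below the guide tops disagreed slightly. Contact gave about 25.0 mm, and the cameras gave 25.3–27 mm. With 26 mm of plates, the stack is about 1 mm above the guide tops by contact, and between 1 mm below and 1 mm above by camera. If the contact value is exact, 24 mm (10 + 14) would be equally near.
- **Lid and lock:** The last views showed the knob within about 2 mm of its predicted closed position. The lock pin was at x = -28, y = +48 mm and the bar lay over the ear. The gripper was clear and touching nothing.
- **Everything else:** Comparing the first and last side pictures, the timer had not moved; it was only in shadow. The other changes I took to be the arm, the press and the two plates I moved, and I did not check each one. I left the yellow look-alike, the red plate and the bare-metal plate alone.

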